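# Assemble and try the gear toy on the shop's demo table

### The job

Get the gear toy ready for customers: first push both loose tiles flush and square against the middle of the two long sides of the board, then put every gear that is there on the post of its own colour, turned so that its teeth mesh with the orange drive gear, and press it fully home. Then show that it runs: turn the drive gear anticlockwise (seen from above) by its white bar knob as far as it goes, so that all the gears turn with it and stay home and the tiles stay flush. Leave the other toys on the table where they are.

Things in the scene. Friction and masses are not known exactly. Their poses are not given: they have to be found in the camera images.
- board: fixed light-wood board of the gear toy, 250 (x) by 92 (y) by 18 mm high; origin at the centre of its underside, on the table. Its two long side faces, at y = +46 and y = -46 mm, are where the two tiles butt. Posts stand at x = +91 mm (red) and x = -91 mm (yellow); the orange drive gear turns at its centre
- drive (a joint): angle of the orange drive gear about the vertical through the board's origin (rad, + anticlockwise from above, stops at -0.5 and 1.3). 12 teeth, pitch radius 54 mm, teeth 11 mm wide, round-ended, 125 mm over tips; at 0 a tooth points along the board's +x, then every 30 degrees. Underside 20 mm, upper face 38 mm above the table. Turns with slight friction (0.04 N m), stays where left
- drive_knob (a point): centre of the top of the white bar knob on the drive gear, 68 mm above the table. The bar is 60 mm long, 14 mm wide, 30 mm tall; this frame's x axis runs along the bar (red dot at the +x end), along the board's x when joint drive is 0, and turns with it
- post_red (a point): seat of the red post on the board: centre of the top of its collar, 20 mm above the table (z up). Posts are round, 14 mm in diameter with a bevelled tip, and reach 24 mm above this point; collar 22 mm in diameter and 2 mm high on the 18 mm deck. Every post, once its tile is flush, stands 91 mm from the drive gear's axis
- post_yellow (a point): the same point of the yellow post on the board
- post_blue (a point): the same point of the blue post, at the centre of the blue tile
- post_green (a point): the same point of the green post, at the centre of the green tile
- tile_blue: loose square tile, blue patch, 90 by 90 by 18 mm high, 0.35 kg, the blue post (top 44 mm above the table, a good grip) at its centre; origin at the centre of its underside, axes along its edges. One starts 20 to 55 mm off each long side of the board, askew; any tile side may be butted, either tile on either side. Flush, its origin lies at x = 0, y = +91 or -91 mm in the board's frame
- tile_green: loose square tile, green patch, 90 by 90 by 18 mm high, 0.35 kg, the green post (top 44 mm above the table, a good grip) at its centre; origin at the centre of its underside, axes along its edges. One starts 20 to 55 mm off each long side of the board, askew; any tile side may be butted, either tile on either side. Flush, its origin lies at x = 0, y = +91 or -91 mm in the board's frame
- gear_red: loose red gear (may be absent), 0.12 kg, hub up; 8 rounded teeth 11 wide, pitch radius 36, 88 mm over tips, 18 thick; square hub 30 by 30 mm, top 50 mm above the underside. Origin: centre of underside. A tooth along its x axis, then every 45 degrees (hub faces square to x and y). Blind bore 18 mm square, 28 deep. Home: underside on the collar; tooth play 3 mm; tooth on tooth it sits 18 mm high
- gear_yellow: loose yellow gear (may be absent), 0.12 kg, hub up; 8 rounded teeth 11 wide, pitch radius 36, 88 mm over tips, 18 thick; square hub 30 by 30 mm, top 50 mm above the underside. Origin: centre of underside. A tooth along its x axis, then every 45 degrees (hub faces square to x and y). Blind bore 18 mm square, 28 deep. Home: underside on the collar; tooth play 3 mm; tooth on tooth it sits 18 mm high
- gear_blue: loose blue gear (may be absent), 0.12 kg, hub up; 8 rounded teeth 11 wide, pitch radius 36, 88 mm over tips, 18 thick; square hub 30 by 30 mm, top 50 mm above the underside. Origin: centre of underside. A tooth along its x axis, then every 45 degrees (hub faces square to x and y). Blind bore 18 mm square, 28 deep. Home: underside on the collar; tooth play 3 mm; tooth on tooth it sits 18 mm high
- gear_green: loose green gear (may be absent), 0.12 kg, hub up; 8 rounded teeth 11 wide, pitch radius 36, 88 mm over tips, 18 thick; square hub 30 by 30 mm, top 50 mm above the underside. Origin: centre of underside. A tooth along its x axis, then every 45 degrees (hub faces square to x and y). Blind bore 18 mm square, 28 deep. Home: underside on the collar; tooth play 3 mm; tooth on tooth it sits 18 mm high
- car_red: bystander: red toy car, 100 by 45 by 50 mm; origin at the centre of its underside; leave it where it is
- car_blue: bystander: blue toy car, 100 by 45 by 50 mm; origin at the centre of its underside; leave it where it is
- arch: bystander: green toy arch block, 90 by 35 by 50 mm; origin at the centre of its underside; leave it where it is
- paint_jar: bystander: paint jar, 60 mm in diameter, 70 mm high; origin at the centre of its underside; leave it where it is
- stack_cone: bystander: orange stacking cone, 60 mm in diameter, 55 mm high; origin at the centre of its underside; leave it where it is
- puzzle_box: bystander: flat yellow puzzle box, 90 by 60 by 30 mm; origin at the centre of its underside; leave it where it is
- play_cup: bystander: red play cup, 70 mm in diameter, 60 mm high; origin at the centre of its underside; leave it where it is

How it is judged:
On the way, in this order (a step that is already met when the one before it is completed fails the run):
1. both tiles are flush and square against the board's long sides ((y of tile_blue in the frame of board between 0.087 and 0.094 m or y of tile_blue in the frame of board between -0.094 and -0.087 m) and x of tile_blue in the frame of board between -0.008 and 0.008 m and z of each of tile_blue, tile_green in the frame of board below 0.004 m and (angle between the x axis of tile_blue and the x axis of board, either way round below 0.05 rad or angle between the y axis of tile_blue and the x axis of board, either way round below 0.05 rad) and (y of tile_green in the frame of board between 0.087 and 0.094 m or y of tile_green in the frame of board between -0.094 and -0.087 m) and x of tile_green in the frame of board between -0.008 and 0.008 m and (angle between the x axis of tile_green and the x axis of board, either way round below 0.05 rad or angle between the y axis of tile_green and the x axis of board, either way round below 0.05 rad)), for 0.2 s.
2. every gear present is fully home on the post of its colour, meshed with the drive gear (horizontal distance between gear_red and post_red below 0.005 m and z of gear_red in the frame of post_red between -0.004 and 0.004 m and angle between each of gear_red, gear_yellow, gear_blue, gear_green's own z axis and vertical below 0.08 rad and horizontal distance between gear_yellow and post_yellow below 0.005 m and z of gear_yellow in the frame of post_yellow between -0.004 and 0.004 m and horizontal distance between gear_blue and post_blue below 0.005 m and z of gear_blue in the frame of post_blue between -0.004 and 0.004 m and horizontal distance between gear_green and post_green below 0.005 m and z of gear_green in the frame of post_green between -0.004 and 0.004 m), for 0.2 s.
3. the drive gear has been turned anticlockwise to its stop (value of joint drive above 1.2 rad), for 0.2 s.
At the end, for the whole second after the job is handed in: Tiles against both long sides: gap under 3 mm, within 8 mm of the middle, square within 0.05 rad; each gear present on the post of its colour: within 5 mm of its axis, 4 mm of fully down, level within 0.08 rad, at rest; joint drive above 1.15 rad (above 1.2 when turned) (all of step 1 and all of step 2 and linear speed of each of gear_red, gear_yellow, gear_blue, gear_green below 0.02 m/s and value of joint drive above 1.15 rad); the robot touches nothing.
It fails at once if a bystander toy is moved more than 30 mm (distance of any of car_red, car_blue, arch, paint_jar, stack_cone, puzzle_box, play_cup from where it was at the start of the episode above 0.03 m).
Of gear_red, gear_yellow, gear_blue, gear_green only 3 to 4 are there at a start; the rules pass over those that are not, and their reading is None.
At some moment in a run one of gear_red, gear_yellow, gear_blue, gear_green may be knocked a few centimetres aside while the robot is not near it.
Once in a run the grip may slacken for a moment while it holds something.
It also fails if it takes over 200 s, if anything falls off the work surface, if the arm or the gripper's body presses on something with over 40 N, if the wrist force passes 120 N, or if a joint passes its speed limit or range.

### The arm

A 7-joint arm with a two-finger parallel gripper is mounted at the origin on the work surface. World frame = base frame: x ahead of the robot, y to its left, z up, the work surface at z = 0. Lengths are in m, angles in rad, forces in N, time in s.
With the tool pointing down it reaches from about 0.425 to 0.875 m from the base axis. Payload 8.4 kg.
Tool frame: the origin (TCP) lies between the finger pads; the fingertips stand 19 mm ahead of it and the grasp point (between the pads) is the TCP; z points along the fingers, y is the line along which they close (so a half turn about z gives the same grasp; the last joint's range is limited). The gripper opens to 87 mm and grips with 3 to 60 N. Pads are 19 mm wide; open, the fingers measure 117 mm over their backs; the gripper's body (75 mm by 190 mm) begins 51 mm behind the grasp point.
Start: joints at [-1.339, 0.333, 0.04, 1.465, -0.013, 1.343, -0.059], TCP at [0.211, 0.615, 0.242] pointing down, gripper open.
Joint ranges: [-2.58, 2.58], [-0.38, 2.09], [-1.3, 1.39], [0.25, 2.4], [-1.5, 4.64], [0.08, 2.09], [-2.65, 2.65]. Speed limits (rad/s): [2.22, 2.22, 2.79, 2.79, 3.14, 3.14, 3.14].

### API

Orientations are given as a unit quaternion [w, x, y, z].
In Python, from workcell import state, cams, manip gives the robot as it stands.
- The arm moves only by the shell command python3 -m pendant 'ROWS' [FORCE]. ROWS is JSON, a list of rows, each a list of 3 entries, a list of its own where there are three numbers: the shift along the tool's x, y, z as a fraction of full scale, then the turn about the tool's z as a fraction of full scale, then the opening, from 0 (shut) to 1 (fully open). In form: [[[dx, dy, dz], twist, claw], ...]. A call has 1 to 10 rows; each row is the pose to reach, as a shift and turn from the pose commanded when the call began, along the tool's axes at that moment; what a row does not reach only later rows make up. Full scale, the value 1, is 0.15 m for a shift and pi/4 rad for a turn. A row lasts 1/12 s, in which the tool goes at most 41.7 mm and 7.16 degrees, less where a joint would pass 70% of its speed; a pose out of reach is approached as far as the arm can. A call with a number of a shift or a turn outside -1 to 1 is refused whole. A call with a gripper value outside its range is refused whole. The fingers move at their own pace and stop on an object; FORCE is the grip in N (left out, the last holds). Time passes only in rows, so rows that repeat a pose let the fingers close. It gives the time, the measured TCP pose, the force, the opening and the grip force at its end, in the units of the state.
- state(): the state, without advancing time (a new reading comes with each control period).
- cams.read_camera(name): name is "side" or "top" or "wrist"; returns a dict with "color" (420x560x3 uint8, blue, green, red), "mtx" (3x3 intrinsics, pixels), "dist" ([k1, k2, p1, p2, k3] as OpenCV has them; the pictures are not rectified), "world_from_camera" (4x4, takes a point from camera to world coordinates); the wrist camera has in their place "tool_from_camera" (4x4, takes a point from camera to tool coordinates, whose origin is the TCP and whose axes are the flange's). Camera axes: x right, y up, looking along -z (the intrinsics and any distortion apply to the point x, -y, -z); pixel columns grow to the right and rows downward; lengths in m; the calibration is good to about 2 mm. A picture is of the moment at which its call begins: read the wrist's pose just before it. There is no depth.
- manip.sign_off(): hands the job in; it is judged then, once.
The state is a dict: "t": time; "q": joint angles; "qvel": joint speeds; "joint_torque": joint torques, N m; "eef_pos": TCP position; "tcp_rot": TCP orientation; "force": force on the tool from outside, world axes, zero at the start; "ft_torque": the same for the moment, N m; "opening": finger opening in m; "finger_force": force on a finger pad.
Only numpy, scipy, OpenCV 4.12 (cv2) and the standard library are available. Lean on these libraries where they do the work, as an engineer would, in place of code of your own. Each camera call takes 0.05 s, during which the arm holds its last target. There are 200 camera calls.

## Working session

There is one attempt and no reset: what is moved stays moved. The work goes in short steps, Python scripts to look and compute and a shell command to move; the robot and the scene stay as the last step left them, time stands still between calls to the robot, and variables do not carry over. Pictures are saved under pics/ and viewed, at most 14 in all, crops included, and the job is handed in when it is done.

```bash
ls; mkdir -p pics
python3 - <<'E'
from workcell import state,cams
import cv2,numpy as np
print(state())
for n in("top","side"):
    c=cams.read_camera(n); cv2.imwrite(f"pics/{n}0.png",c["color"]); np.savez(f"{n}0.npz",**c); print(n,c["mtx"],c["dist"],c["world_from_camera"])
c=cams.read_camera("wrist");print(c["tool_from_camera"],c["mtx"],c["dist"])
E
```

```text
pics
{'t': 0.0, 'q': array([-1.33919739,  0.33392624,  0.03982892,  1.46629039, -0.01338858,
        1.34328855, -0.05848973]), 'qvel': array([ 1.49515401e-04, -3.28183635e-04,  1.27011255e-03, -5.09947584e-04,
        4.66463702e-05, -1.60630203e-03,  2.81724963e-04]), 'joint_torque': array([ 6.45206219e-04, -6.56367731e+01,  1.33544516e+00, -4.03797340e+01,
       -5.97744458e-02,  4.48241900e-02,  1.30787034e-04]), 'eef_pos': array([0.21097861, 0.61433617, 0.24063936]), 'tcp_rot': array([-8.16569941e-05,  1.64627665e-01,  9.86355440e-01, -8.19498016e-04]), 'force': array([ 0.14445873, -0.43539085,  0.12045047]), 'ft_torque': array([ 0.01385953,  0.01968969, -0.00015299]), 'finger_force': 0.0, 'opening': 0.0870397959745107}
top [[435.96522931   0.         276.71851748]
 [  0.         435.96522931 206.27154512]
 [  0.           0.           1.        ]] [0.01735714 0.         0.         0.         0.        ] [[-0.00780857  0.98104401 -0.19362765  0.34942833]
 [-0.99996849 -0.00738375  0.00291563  0.01235731]
 [ 0.00143066  0.19364432  0.98107076  1.30502501]
 [ 0.          0.      
[... 175 characters left out ...]
.         0.         0.         0.       ] [[ 0.99874586  0.03857748 -0.03191369  0.53423409]
 [-0.04981492  0.70179193 -0.71063813 -0.97516507]
 [-0.00501786  0.71133667  0.70283352  1.0063955 ]
 [ 0.          0.          0.          1.        ]]
[[ 2.72841220e-05  9.54027523e-01  2.99719011e-01  8.18583952e-02]
 [ 9.99999836e-01 -1.97595474e-04  5.37928517e-04  1.66615077e-04]
 [ 5.72421730e-04  2.99718947e-01 -9.54027371e-01 -1.44140735e-01]
 [ 0.00000000e+00  0.00000000e+00  0.00000000e+00  1.00000000e+00]] [[304.42565578   0.         279.4186919 ]
 [  0.         304.42565578 203.2223929 ]
 [  0.           0.           1.        ]] [0.00424475 0.         0.         0.         0.        ]
```

View pics/top0.png

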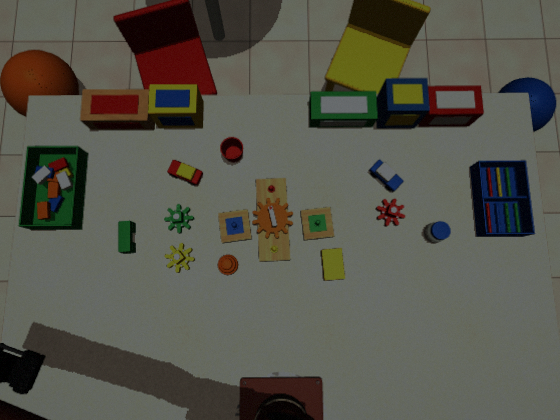

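View pics/side0.png

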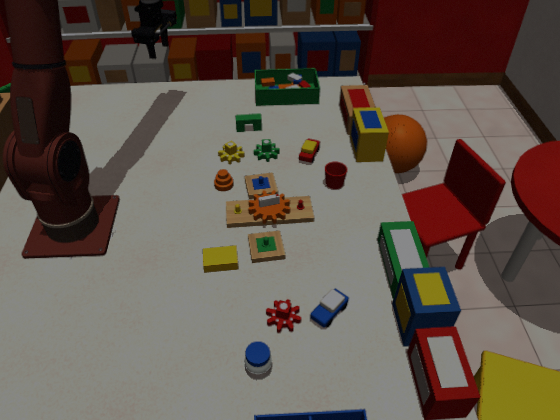

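The top view shows the board at about (272,220) with the red post far away (272,187), the blue tile on its left (235,226) and the green tile on its right (317,223). The green gear is at (180,218), yellow at (180,258) and red at (390,212), and there is no blue gear. The bystanders are cone (228,264), cars (185,172) and (386,175), cup (232,150), arch (127,236), box (333,264) and jar (437,232). The side view agrees.

```bash
cat > h.py <<'E'
import numpy as np,cv2
from workcell import state,cams
from scipy.spatial.transform import Rotation as Ro
def T_tool(s):
    w,x,y,z=s["tcp_rot"];T=np.eye(4);T[:3,:3]=Ro.from_quat([x,y,z,w]).as_matrix();T[:3,3]=s["eef_pos"];return T
def look(n,save=None):
    s=state();c=cams.read_camera(n);c=dict(c)
    c["T"]=c["world_from_camera"] if "world_from_camera" in c else T_tool(s)@c["tool_from_camera"]
    if save: cv2.imwrite(f"pics/{save}.png",c["color"])
    return c
def cast(c,px,z):
    px=np.array(px,float).reshape(-1,1,2);u=cv2.undistortPoints(px,c["mtx"],np.array(c["dist"]))[:,0]
    d=np.c_[u[:,0],-u[:,1],-np.ones(len(u))]@c["T"][:3,:3].T;o=c["T"][:3,3]
    return o+d*((z-o[2])/d[:,2])[:,None]
def proj(c,P):
    P=np.atleast_2d(P);q=(P-c["T"][:3,3])@c["T"][:3,:3];q=q*[1,-1,-1]
    return cv2.projectPoints(q,np.zeros(3),np.zeros(3),c["mtx"],np.array(c["dist"]))[0][:,0]
HUE=dict(red=((-6,4)),orange=(5,14),wood=(12,24),yellow=(24,35),green=(45,85),blue=(100,130))
def mask(c,col,smin=120,vmin=40):
    h,s,v=[a.astype(int) for a in cv2.split(cv2.cvtColor(c["color"],cv2.COLOR_BGR2HSV))]
    h=np.where(h>170,h-180,h);lo,hi=HUE[col]
    return ((h>=lo)&(h<=hi)&(s>=smin)&(v>=vmin)).astype(np.uint8)
def blob(m,near=None,amin=8):
    cs=[k for k in cv2.findContours(m,cv2.RETR_EXTERNAL,cv2.CHAIN_APPROX_NONE)[0] if cv2.contourArea(k)>=amin]
    f=lambda k:np.array(cv2.minAreaRect(k)[0])
    return sorted([(cv2.contourArea(k),f(k),k) for k in cs],key=(lambda t:np.hypot(*(t[1]-near))) if near is not None else lambda t:-t[0])
def goto(x,y,z,yaw):
    """yaw: world angle (deg) of the closing line (tool y)"""
    s=state();T=T_tool(s);d=T[:3,:3].T@(np.array([x,y,z])-T[:3,3])
    now=np.degrees(np.arctan2(T[1,1],T[0,1]));t=-((yaw-now+90)%180-90)
    print("now",s["eef_pos"].round(4),"yaw %.1f"%now,"F",s["force"].round(1),"q7 %.2f open %.4f ff %.1f"%(s["q"][6],s["opening"],s["finger_force"]),
     "shift frac",(d/.15).round(3),"twist",round(t/45,3),"alt",round((t-np.sign(t)*180)/45,3))
E
python3 - <<'E'
from h import *
for n in("top","side"):
    c=look(n)
    print(n)
    for k in("red","orange","wood","yellow","green","blue"):
        bs=blob(mask(c,k),amin=25)
        for a,p,kk in bs:
            w=cast(c,[p],.018)[0]
            if .3<w[0]<.95 and -.55<w[1]<.5: print(k,a,p.round(1),w.round(3)[:2],cv2.boundingRect(kk))
E
```

```text
top
red 370.0 [231.  147.5] [0.79  0.148] (220, 137, 23, 22)
red 280.5 [390.5 211.5] [ 0.585 -0.333] (377, 199, 28, 27)
red 99.0 [174.5 167.3] [0.727 0.32 ] (167, 160, 14, 17)
red 67.5 [196.1 176.7] [0.697 0.254] (189, 169, 13, 15)
orange 769.0 [272. 216.] [0.574 0.023] (252, 198, 41, 37)
orange 294.5 [227.5 264.5] [0.431 0.154] (218, 255, 20, 20)
wood 1981.0 [138.5 102. ] [0.941 0.441] (81, 84, 116, 37)
wood 1914.0 [272.1 219.1] [0.565 0.023] (252, 178, 41, 83)
wood 411.5 [316.8 223.1] [ 0.551 -0.111] (301, 208, 33, 31)
wood 398.0 [234.6 225.9] [0.545 0.135] (219, 211, 32, 31)
wood 29.0 [226.4 263.7] [0.433 0.157] (223, 260, 8, 8)
yellow 581.5 [332.8 263.7] [ 0.431 -0.155] (322, 248, 23, 32)
yellow 370.0 [179.  257.4] [0.453 0.297] (165, 243, 30, 30)
yellow 167.0 [185.8 170.7] [0.716 0.285] (177, 163, 19, 16)
yellow 117.5 [268.  248.5] [0.477 0.035] (259, 238, 19, 22)
yellow 108.5 [281.  191.5] [ 0.649 -0.005] (277, 179, 9, 26)
green 1725.0 [344.  104.5] [ 0.929 -0.206] (311, 91, 67, 28)
green 295.0 [124. 236.] [0.517 0.461] (119, 221, 11, 31)
green 243.0 [317.  222.7] [ 0.553 -0.11
[... 1269 characters left out ...]
370.5 120. ] [0.947 0.449] (354, 108, 34, 25)
yellow 534.5 [219.4 255.2] [ 0.428 -0.147] (203, 246, 35, 20)
yellow 113.0 [230.9 154. ] [0.453 0.281] (218, 146, 26, 15)
yellow 85.0 [308.6 144.8] [0.712 0.316] (302, 140, 14, 11)
green 690.0 [405.3 248. ] [ 0.925 -0.149] (381, 221, 48, 62)
green 221.5 [265.6 243.8] [ 0.552 -0.113] (256, 237, 20, 15)
green 120.5 [248.  117.3] [0.512 0.489] (236, 114, 25, 8)
green 95.0 [268.4 150.3] [0.577 0.293] (257, 140, 22, 20)
blue 437.0 [257.5 354. ] [ 0.521 -0.438] (246, 342, 24, 25)
blue 309.5 [328.9 307. ] [ 0.696 -0.323] (311, 289, 37, 38)
blue 235.5 [370.5 119. ] [0.948 0.455] (361, 111, 20, 17)
blue 143.0 [260.4 182.2] [0.545 0.137] (252, 176, 18, 14)
```

```bash
python3 -m pendant '[[[-1,-1,0],0.79,1],[[-1,-1,0],0.79,1],[[-1,-1,0],0.79,1],[[-1,-1,0],0.79,1],[[-1,-1,0],0.79,1],[[-1,-1,0],0.79,1],[[-1,-1,0],0.79,1]]'; python3 -c "
from h import *
goto(.53,.02,.25,0)"
```

```text
t: 0.83
eef_pos: [0.3061, 0.4218, 0.2421]
tcp_rot: [0.0, 0.46, 0.888, 0.0]
force: [-0.4, 1.2, 0.6]
opening: 0.0871
finger_force: 0.0
now [0.3061 0.4218 0.2421] yaw 35.2 F [-0.4  1.2  0.6] q7 -0.40 open 0.0871 ff 0.0 shift frac [-3.049 -0.326 -0.054] twist 0.783 alt -3.217
```

```bash
python3 -m pendant '[[[-1,-0.33,0],0,1],[[-1,-0.33,0],0,1],[[-1,-0.33,0],0,1],[[-1,-0.33,0],0,1]]' >/dev/null; python3 -m pendant '[[[-1,0,0],0.4,1],[[-1,0,0],0.4,1],[[-1,0,0],0.4,1],[[-1,0,0],0.4,1]]'>/dev/null;  python3 -m pendant '[[[-0.95,-0.35,0],0.383,1],[[-0.95,-0.35,0],0.383,1],[[-0.95,-0.35,0],0.383,1],[[-0.95,-0.35,0],0.383,1],[[-0.95,-0.35,0],0.383,1]]'; python3 -c "
from h import *
c=look('wrist','w1')
goto(.53,.02,.25,0)"
```

```text
t: 1.92
eef_pos: [0.4312, -0.005, 0.2421]
tcp_rot: [0.0, 0.707, 0.707, 0.0]
force: [0.5, 0.4, -0.4]
opening: 0.0868
finger_force: 0.0
now [ 0.4314 -0.002   0.2421] yaw 0.1 F [-0.2  0.3 -0.8] q7 -0.20 open 0.0870 ff 0.0 shift frac [ 0.145  0.658 -0.052] twist 0.003 alt -3.997
```

View pics/w1.png

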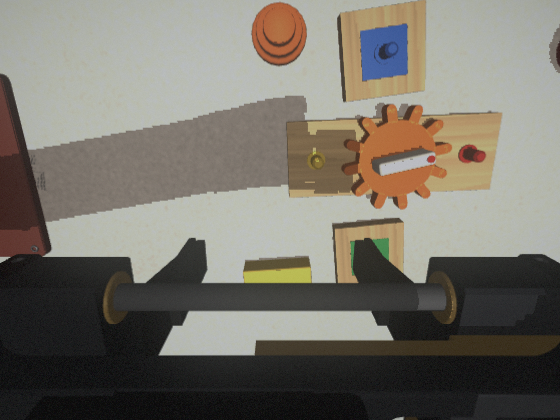

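The wrist view has the board running left to right with the red post at (472,154), yellow post at (316,161), knob red dot at (432,159) and blue post at (388,49). The gripper covers the green tile, so I need to look from further -y and higher.

```bash
python3 -m pendant '[[[-0.8,0.8,-0.6],0,1],[[-0.8,0.8,-0.6],0,1],[[-0.8,0.8,-0.6],0,1],[[-0.8,0.8,-0.6],0,1],[[-0.8,0.8,-0.6],0,1]]'>/dev/null; python3 -m pendant '[[[-0.6,0,0],0,1],[[-0.6,0,0],0,1],[[-0.6,0,0],0,1],[[-0.6,0,0],0,1],[[-0.6,0,0],0,1]]'
python3 - <<'E'
from h import *
c=look('wrist','w2')
for k in("red","orange","wood","yellow","green","blue"):
    for a,p,kk in blob(mask(c,k),amin=40)[:9]: 
        r=cv2.minAreaRect(kk);print(k,a,p.round(1),cast(c,[p],.018)[0].round(3)[:2],np.round(r[1],0),round(r[2]))
E
```

```text
t: 2.8
eef_pos: [0.553, -0.2084, 0.3309]
tcp_rot: [-0.0, 0.705, 0.709, -0.0]
force: [-0.3, 1.0, -0.0]
opening: 0.0872
finger_force: 0.0
red 409.5 [305.4 252.3] [ 0.597 -0.355] [34. 24.] 6
red 318.0 [289.5 231.9] [ 0.57  -0.318] [23. 47.] 50
red 72.5 [315.1 232.8] [ 0.612 -0.32 ] [10. 14.] 51
orange 1667.5 [296.5  18.5] [ 0.575 -0.014] [37. 83.] 90
wood 1959.5 [489. 345.] [ 0.941 -0.54 ] [ 20. 140.] 90
wood 1571.5 [296.5  18. ] [ 0.575 -0.013] [36. 83.] 90
wood 1550.5 [193.1 127.4] [ 0.427 -0.155] [42. 66.] 86
wood 68.5 [108.1 315.5] [ 0.251 -0.481] [22.  9.] 51
wood 60.0 [451.3 315.4] [ 0.86  -0.476] [ 7. 18.] 27
wood 52.5 [551.5 236. ] [ 0.995 -0.322] [10. 15.] 90
yellow 930.0 [185.1 131.1] [ 0.415 -0.16 ] [36. 48.] 86
green 3156.5 [526.5 159. ] [ 0.924 -0.198] [148.  65.] 90
blue 638.5 [258.5 326. ] [ 0.518 -0.502] [26. 31.] 90
blue 229.5 [389.  222.5] [ 0.73  -0.301] [25. 11.] 45
blue 197.0 [346.3 249.9] [ 0.665 -0.35 ] [14. 27.] 5
```

View pics/w2.png

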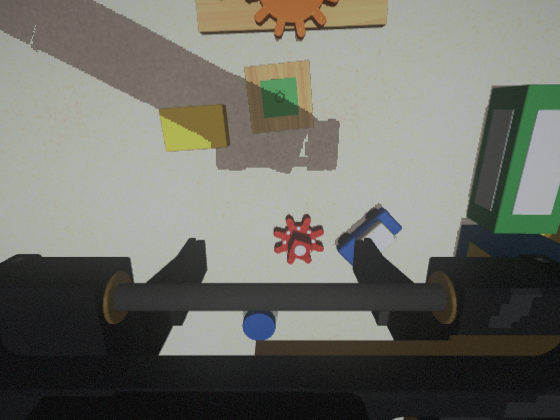

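This view has the green tile at (280,97), the red gear at (299,240), the yellow box at (194,128), the blue car at (370,235) and the jar at (259,324). I'll shift +y to get the board and both tiles in one picture.

```bash
python3 -m pendant '[[[1,0.1,-0.2],0,1],[[1,0.1,-0.2],0,1],[[1,0.1,-0.2],0,1],[[1,0.1,-0.2],0,1],[[1,0.1,-0.2],0,1]]'>/dev/null; python3 -m pendant '[[[0.3,0,0],0,1],[[0.3,0,0],0,1],[[0.3,0,0],0,1]]'
python3 - <<'E'
from h import *
c=look('wrist','w3')
for k in("red","orange","wood","yellow","green","blue"):
    for a,p,kk in blob(mask(c,k,100,30),amin=25)[:9]: 
        r=cv2.minAreaRect(kk);print(k,a,p.round(1),cast(c,[p],.018)[0].round(3)[:2],np.round(r[1],0),round(r[2]))
E
```

```text
t: 3.52
eef_pos: [0.5661, -0.009, 0.3612]
tcp_rot: [-0.001, 0.702, 0.712, 0.0]
force: [0.4, -0.4, 0.1]
opening: 0.0868
finger_force: 0.0
red 2257.0 [438.  55.] [0.795 0.15 ] [56. 52.] 90
red 817.0 [286.5 325.5] [ 0.585 -0.325] [29. 41.] 90
red 120.5 [338. 141.] [0.659 0.025] [12. 12.] 90
red 28.5 [  5.9 195.9] [ 0.113 -0.073] [11.  8.] 56
orange 3435.5 [280.5 142. ] [0.568 0.022] [78. 79.] 90
orange 1400.0 [187.5  48. ] [0.432 0.154] [44. 41.] 90
orange 81.0 [  5.8 205.8] [ 0.108 -0.09 ] [25. 12.] 75
orange 46.5 [  2.9 187. ] [ 0.112 -0.058] [16.  8.] 76
orange 25.0 [286.6 175.5] [ 0.579 -0.032] [7. 6.] 76
wood 3874.0 [415. 345.] [ 0.837 -0.367] [ 20. 288.] 90
wood 370.0 [448.5 301.3] [ 0.885 -0.266] [23. 45.] 21
wood 332.5 [109.9 302.6] [ 0.254 -0.278] [43. 21.] 69
wood 313.5 [536.2 235.7] [ 1.012 -0.132] [65. 30.] 25
wood 236.0 [276.8 173. ] [ 0.563 -0.028] [59. 19.] 11
wood 222.5 [251.  222.4] [ 0.519 -0.114] [47.  9.] 82
wood 169.0 [222.2 143.8] [0.476 0.018] [15. 16.] 14
wood 146.5 [315.  124.3] [0.621 0.05 ] [29. 59.] 46
wood 135.0 [200.3 228.6] [ 0.432 -0.127] [56. 18.] 11
yellow 964.5 [198.6 245.6] [ 0.427 -0.159] [32. 54.] 87
yellow 869.0 [527.8 236.4] [ 0.998 -0.133] [49. 36.] 25
green 1155.0 [496.5 241.5] [ 0.947 -0.144] [29. 63.] 90
green 681.0 [270.1 221.7] [ 0.552 -0.113] [26. 28.] 85
blue 1146.5 [267.   63.5] [0.546 0.135] [36. 34.] 83
blue 359.5 [344.5 325.2] [ 0.696 -0.323] [20. 56.] 69
```

View pics/w3.png

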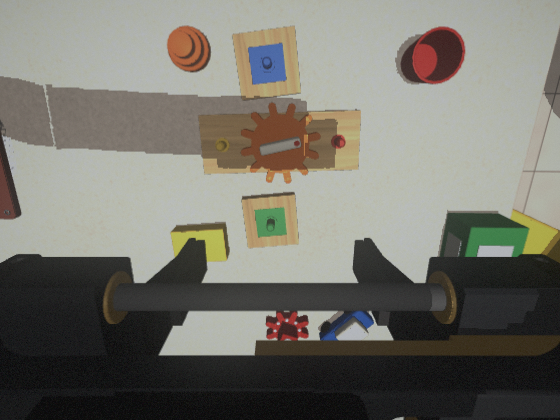

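Board corners are at about (199,115), (360,110), (359,171) and (204,173). The red post is at (340,141), yellow at (222,145), the blue tile at (267,63), the green tile at (270,221) and the knob's red dot at (297,143).

```bash
cat >> h.py <<'E'
def patch(c,col,near,z=.018,vmin=30,smin=100):
    """square patch pose: centre, edge angle mod 90"""
    m=cv2.morphologyEx(mask(c,col,smin,vmin),cv2.MORPH_CLOSE,np.ones((5,5)))
    k=blob(m,np.array(near,float),60)[0][2]
    w=cast(c,k[:,0],z)[:,:2];r=cv2.minAreaRect((w*1000).astype(np.float32))
    return np.round(r[0],1),np.round(r[1],1),(r[2]+45)%90-45
E
python3 - <<'E'
from h import *
c=look('wrist')
print("blue",patch(c,"blue",(267,63)),"green",patch(c,"green",(270,221)))
h,s,v=cv2.split(cv2.cvtColor(c["color"],cv2.COLOR_BGR2HSV))
m=((s>75)&(h>3)&(h<32)).astype(np.uint8);m=cv2.morphologyEx(m,cv2.MORPH_OPEN,np.ones((3,3)))
for n,(x0,y0,x1,y1) in dict(tb=(226,20,305,103),tg=(236,187,304,255)).items():
    mm=np.zeros_like(m);mm[y0:y1,x0:x1]=((s>75)[y0:y1,x0:x1]);mm=cv2.morphologyEx(mm,cv2.MORPH_CLOSE,np.ones((9,9)));k=blob(mm)[0][2]
    r=cv2.minAreaRect((cast(c,k[:,0],.018)[:,:2]*1000).astype(np.float32));print(n,r)
# posts
print("red post",[(a,p,cast(c,[p],.044)[0].round(4)) for a,p,_ in blob(mask(c,"red",100,30),np.array([338,141.]),10)[:2]])
mm=np.zeros_like(m);mm[134:156,210:235]=mask(c,"yellow",100,20)[134:156,210:235]
print("yel post",[(a,p,cast(c,[p],.044)[0].round(4)) for a,p,_ in blob(mm,None,4)[:2]])
# knob red dot and white bar
mm=np.zeros_like(m);mm[128:160,255:308]=((s<110)&(v>60))[128:160,255:308]
for a,p,k in blob(mm,None,20)[:2]:
    w=cast(c,k[:,0],.068)[:,:2]*1000;print("bar",a,p,cv2.minAreaRect(w.astype(np.float32)))
mm=np.zeros_like(m);mm[128:160,285:308]=mask(c,"red",90,20)[128:160,285:308]
print("dot",[(a,p,cast(c,[p],.068)[0].round(4)) for a,p,_ in blob(mm,None,3)[:2]])
corn=cast(c,[(199,115),(360,110),(359,171),(204,173)],.018);print(corn.round(4))
cv2.imwrite("pics/crop.png",cv2.resize(c["color"][90:200,180:380],None,fx=4,fy=4,interpolation=cv2.INTER_NEAREST))
E
```

```text
blue (array([546.4, 134.7]), array([49. , 49.2]), 7.661981582641602) green (array([ 552.3, -112.9]), array([48.1, 47.3]), 6.089089870452881)
tb ((547.1564331054688, 128.4544677734375), (88.96452331542969, 100.90704345703125), 7.568503379821777)
tg ((552.5307006835938, -111.0964126586914), (88.74457550048828, 91.8082046508789), 6.090215682983398)
red post [(120.0, array([338., 139.]), array([0.6536, 0.0272, 0.044 ])), (13.5, array([296.3999939 , 141.20001221]), array([0.5917, 0.0233, 0.044 ]))]
yel post []
bar 431.5 [279.84115601 143.53527832] ((566.8043823242188, 22.220558166503906), (59.73603057861328, 16.237382888793945), 13.064181327819824)
dot [(13.5, array([296.3999939 , 141.20001221]), array([0.5903, 0.0258, 0.068 ]))]
[[ 0.4422  0.0587  0.018 ]
 [ 0.6891  0.0687  0.018 ]
 [ 0.6961 -0.0259  0.018 ]
 [ 0.4441 -0.032   0.018 ]]
```

View pics/crop.png

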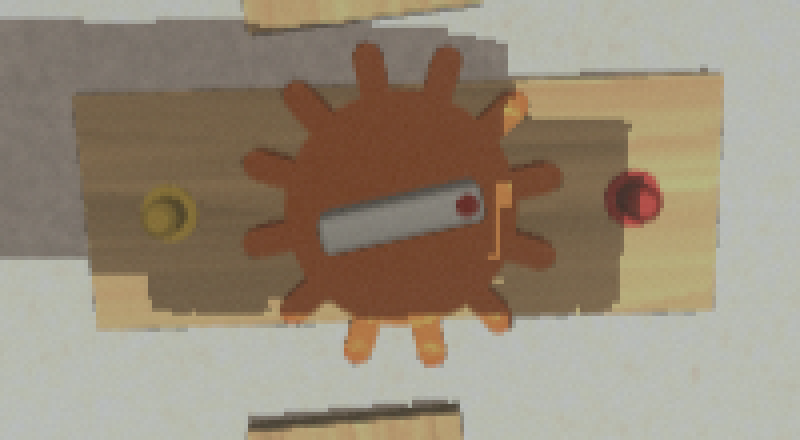

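Run:
```python
from h import *
c=look('wrist')
off=lambda L:np.array(L,float)/4+[180,90]
P=cast(c,off([(75,95),(722,72),(714,310),(97,330)]),.018)[:,:2]*1000
r=cv2.minAreaRect(P.astype(np.float32));print("board",r,P.round(1), P.mean(0))
Q=cast(c,off([(162,216),(642,203)]),.044)[:,:2]*1000
print("posts",Q.round(1),np.hypot(*(Q[1]-Q[0])),Q.mean(0),np.degrees(np.arctan2(*(Q[1]-Q[0])[::-1])))
# teeth tips orange -> upper face z .038
tips=cast(c,off([(367,45),(448,50),(555,175),(548,255),(430,362),(355,358),(250,240),(250,160)]),.038)[:,:2]*1000
for ctr in (Q.mean(0),):
    d=tips-ctr;print(np.hypot(d[:,0],d[:,1]).round(1),(np.degrees(np.arctan2(d[:,1],d[:,0]))%30).round(1))
```

```text
board ((567.7987060546875, 18.331317901611328), (250.49185180664062, 91.96862030029297), 2.347921848297119) [[442.2  58.9]
 [689.9  69.4]
 [694.8 -22.5]
 [444.5 -32.7]] [567.8721492   18.26913097]
posts [[478.2  16.3]
 [657.6  22.5]] 179.4969662000071 [567.93837312  19.41883221] 1.9933574224916768
[59.8 59.1 58.9 58.9 60.8 61.  59.1 59.4] [12.7 13.9 12.4 12.8 11.1 13.1 12.3 13.2]
```

```bash
python3 -c "
from h import *
goto(.5464,.1347,.10,7.7)"
```

```text
now [ 0.5659 -0.0145  0.3616] yaw 0.3 F [ 0.5 -0.1 -0.3] q7 0.06 open 0.0868 ff 0.0 shift frac [ 0.995 -0.125  1.744] twist -0.164 alt 3.836
```

```bash
python3 -m pendant '[[[0.995,-0.125,0.9],-0.164,0.5],[[0.995,-0.125,0.9],-0.164,0.5],[[0.995,-0.125,0.9],-0.164,0.5],[[0.995,-0.125,0.9],-0.164,0.5],[[0.995,-0.125,0.9],-0.164,0.5],[[0.995,-0.125,0.9],-0.164,0.5],[[0.995,-0.125,0.9],-0.164,0.5],[[0.995,-0.125,0.9],-0.164,0.5]]'; python3 -c "
from h import *
c=look('wrist','w4')
print(patch(c,'blue',proj(c,[.5464,.1347,.018])[0]))
goto(.5464,.1347,.042,7.7)"
```

```text
t: 4.33
eef_pos: [0.5471, 0.1329, 0.2271]
tcp_rot: [0.0, 0.659, 0.752, 0.0]
force: [0.5, 0.4, 0.5]
opening: 0.0461
finger_force: 0.0
(array([546.6, 133.9]), array([48.4, 49.2]), 6.422313213348389)
now [0.5474 0.1325 0.2276] yaw 7.5 F [-0.6 -0.2 -0.1] q7 -0.07 open 0.0448 ff 0.0 shift frac [ 0.016 -0.007  1.237] twist -0.004 alt 3.996
```

Consistent. Descend and grip the blue post.

```bash
python3 -m pendant '[[[0.01,-0.007,0.8],0,0.5],[[0.01,-0.007,0.8],0,0.5],[[0.01,-0.007,0.8],0,0.5],[[0.01,-0.007,0.8],0,0.5],[[0.01,-0.007,0.8],0,0.5]]' >/dev/null; python3 -m pendant '[[[0,0,0.42],0,0.5],[[0,0,0.42],0,0.5],[[0,0,0.42],0,0.5],[[0,0,0.42],0,0.5],[[0,0,0.42],0,0],[[0,0,0.42],0,0],[[0,0,0.42],0,0],[[0,0,0.42],0,0],[[0,0,0.42],0,0],[[0,0,0.42],0,0]]' 25; python3 -c "
from h import *
goto(.5645,.1105,.042,2.2)"
```

```text
t: 5.63
eef_pos: [0.5456, 0.1358, 0.044]
tcp_rot: [0.0, 0.658, 0.753, 0.0]
force: [-1.7, 0.8, 5.2]
opening: 0.0133
finger_force: 25.0
now [0.5456 0.1358 0.044 ] yaw 7.6 F [-1.7  0.8  5.2] q7 0.06 open 0.0133 ff 25.0 shift frac [-0.184  0.103  0.014] twist 0.121 alt -3.879
```

```bash
python3 -m pendant '[[[-0.05,0.05,-0.01],0.06,0],[[-0.09,0.08,-0.01],0.121,0],[[-0.12,0.103,-0.01],0.121,0],[[-0.15,0.103,-0.01],0.121,0],[[-0.17,0.103,-0.01],0.121,0],[[-0.19,0.103,-0.01],0.121,0],[[-0.2,0.103,-0.01],0.121,0],[[-0.21,0.103,-0.01],0.121,0],[[-0.21,0.103,-0.01],0.121,0]]'; python3 -c "
from h import *
goto(.5645,.1105,.042,2.2)"
```

```text
t: 6.38
eef_pos: [0.5641, 0.1124, 0.0455]
tcp_rot: [-0.003, 0.692, 0.722, 0.002]
force: [-3.7, 16.8, 2.5]
opening: 0.0129
finger_force: 25.0
now [0.5641 0.1124 0.0455] yaw 2.5 F [-3.7 16.8  2.5] q7 0.04 open 0.0129 ff 25.0 shift frac [-0.013  0.002  0.023] twist 0.006 alt -3.994
```

```bash
python3 -m pendant '[[[0,0,0],0,0.45],[[0,0,0],0,0.45],[[0,0,0],0,0.45],[[0,0,-0.2],0,0.45],[[0,0,-0.5],0,0.45],[[0,0,-0.8],0,0.45],[[-0.2,0,-1],0,0.45],[[-0.3,0,-1],0,0.45],[[-0.3,0,-1],0,0.45],[[-0.3,0,-1],0,0.45]]' >/dev/null
python3 - <<'E'
from h import *
c=look('wrist','w5')
print("blue",patch(c,'blue',proj(c,[.5645,.1105,.018])[0]))
print("green",patch(c,'green',proj(c,[.5523,-.113,.018])[0]))
print(proj(c,[[.5645,.1105,.018],[.568,.0195,.068],[.59,.025,.068]]))
goto(.5523,-.113,.2,6)
E
```

```text
blue (array([564.6, 112. ]), array([49.2, 47.9]), 2.0283584594726562)
green (array([ 553.1, -119.9]), array([51.4, 39.3]), 1.9941178560256958)
[[277.98018562 139.51992105]
 [278.18998269 239.87131296]
 [301.09588501 235.39469404]]
now [0.5663 0.0611 0.1947] yaw 2.1 F [-0.8  0.5  0.1] q7 0.01 open 0.0393 ff 0.0 shift frac [-1.156 -0.136 -0.035] twist -0.086 alt 3.914
```

View pics/w5.png

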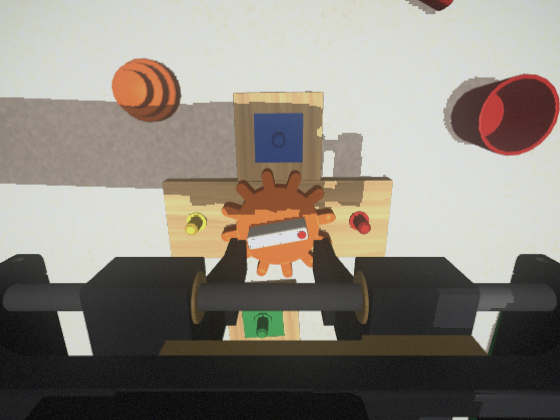

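The blue tile now sits flush and square (patch at about (279,139), its edge along the board edge). The green tile is next, at (262,325).

```bash
python3 -m pendant '[[[-0.5,-0.07,0],0,0.45],[[-1,-0.136,0],-0.086,0.45],[[-1,-0.136,0],-0.086,0.45],[[-1,-0.136,0],-0.086,0.45],[[-1,-0.136,0],-0.086,0.45],[[-1,-0.136,0],-0.086,0.45]]' >/dev/null; python3 -m pendant '[[[-0.155,0,0.2],0,0.45],[[-0.155,0,0.4],0,0.45],[[-0.155,0,0.6],0,0.45],[[-0.155,0,0.6],0,0.45],[[-0.155,0,0.6],0,0.45]]'; python3 -c "
from h import *
goto(.5523,-.113,.044,6)"
```

```text
t: 8.18
eef_pos: [0.5535, -0.1105, 0.1037]
tcp_rot: [-0.001, 0.668, 0.744, -0.002]
force: [-0.6, 0.0, 0.3]
opening: 0.0392
finger_force: 0.0
now [ 0.5535 -0.1105  0.1037] yaw 6.2 F [-0.6  0.   0.3] q7 0.48 open 0.0392 ff 0.0 shift frac [-0.016 -0.008  0.398] twist 0.004 alt -3.996
```

```bash
python3 -m pendant '[[[-0.014,-0.008,0.2],0,0.45],[[-0.014,-0.008,0.39],0,0.45],[[-0.014,-0.008,0.39],0,0.45],[[-0.014,-0.008,0.39],0,0],[[-0.014,-0.008,0.39],0,0],[[-0.014,-0.008,0.39],0,0],[[-0.014,-0.008,0.39],0,0],[[-0.014,-0.008,0.39],0,0],[[-0.014,-0.008,0.39],0,0]]' 25; python3 -c "
from h import *
goto(.5715,-.070,.045,2.2)"
```

```text
t: 8.93
eef_pos: [0.5538, -0.1145, 0.0477]
tcp_rot: [0.0, 0.669, 0.744, 0.001]
force: [-3.0, 0.1, 8.2]
opening: 0.0131
finger_force: 25.0
now [ 0.5538 -0.1145  0.0477] yaw 6.1 F [-3.   0.1  8.2] q7 0.54 open 0.0131 ff 25.0 shift frac [0.283 0.149 0.019] twist 0.086 alt -3.914
```

```bash
python3 -m pendant '[[[0.05,0.05,-0.01],0.04,0],[[0.1,0.1,-0.01],0.086,0],[[0.15,0.14,-0.01],0.086,0],[[0.2,0.149,-0.01],0.086,0],[[0.23,0.149,-0.01],0.086,0],[[0.25,0.149,-0.01],0.086,0],[[0.27,0.149,-0.01],0.086,0],[[0.285,0.149,-0.01],0.086,0],[[0.3,0.149,-0.01],0.086,0],[[0.305,0.149,-0.01],0.086,0]]'; python3 -c "
from h import *
goto(.5715,-.070,.045,2.2)"
```

```text
t: 9.77
eef_pos: [0.5708, -0.0713, 0.049]
tcp_rot: [0.002, 0.695, 0.719, -0.001]
force: [0.1, -14.4, 1.8]
opening: 0.013
finger_force: 25.0
now [ 0.5708 -0.0713  0.049 ] yaw 2.0 F [  0.1 -14.4   1.8] q7 0.39 open 0.0130 ff 25.0 shift frac [0.008 0.005 0.026] twist -0.004 alt 3.996
```

```bash
python3 -m pendant '[[[0,0,0],0,0.6],[[0,0,0],0,0.6],[[0,0,0],0,0.6],[[0,0,-0.2],0,0.6],[[0,0,-0.5],0,0.6],[[-0.3,0,-0.8],0,0.6],[[-0.6,0,-1],0,0.6],[[-0.9,0,-1],0,0.6],[[-1,0,-1],0,0.6],[[-1,0,-1],0,0.6]]' >/dev/null;  python3 -m pendant '[[[-0.4,0,-0.5],0,0.6],[[-0.4,0,-0.5],0,0.6],[[-0.4,0,-0.5],0,0.6],[[-0.4,0,-0.5],0,0.6]]' >/dev/null;python3 - <<'E'
from h import *
c=look('wrist','w6')
print("green",patch(c,'green',proj(c,[.5715,-.070,.018])[0]))
print(proj(c,[[.5715,-.07,.018],[.585,-.336,.018]]))
c=look('top');print("blue",patch(c,'blue',proj(c,[.5645,.1105,.018])[0]),"green",patch(c,'green',proj(c,[.5715,-.070,.018])[0]))
goto(.585,-.336,.2,6)
E
```

```text
green (array([572.5, -87.8]), array([48.4, 11.9]), 2.023397445678711)
[[277.59559756 -12.12108949]
 [281.06833186 210.72234805]]
blue (array([565.4, 112.7]), array([48.7, 47.9]), 0.6427841186523438) green (array([571.4, -68.8]), array([49.3, 49.3]), 3.7994794845581055)
now [ 0.5789 -0.276   0.2725] yaw 2.2 F [ 0.2 -0.6 -0.6] q7 0.66 open 0.0523 ff 0.0 shift frac [-0.402  0.026  0.483] twist -0.085 alt 3.915
```

View pics/w6.png

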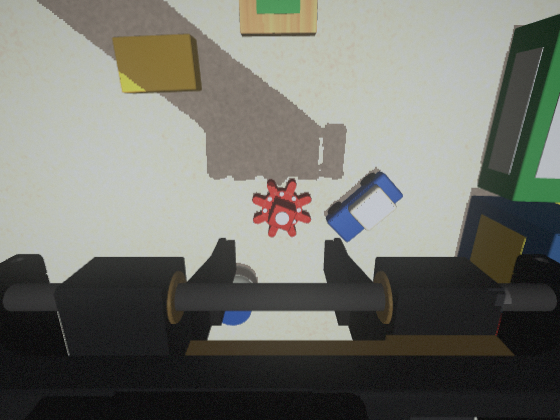

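Green tile is flush and square at the top edge of the picture (278,5). The red gear is at (282,208), clear of the car at (365,205).

```bash
cat >> h.py <<'E'
def gear(c,col,xy,save=None,smin=100,vmin=30,base=0.):
    """centre (m) and tooth phase (deg mod 45) of a gear near xy; base = height of underside"""
    p=proj(c,[[*xy,base+.018]])[0];m=mask(c,col,smin,vmin)
    mm=np.zeros_like(m);cv2.circle(mm,tuple(int(v) for v in p),int(1.35*np.hypot(*(proj(c,[[xy[0]+.045,xy[1],base+.018]])[0]-p))),1,-1)
    m=cv2.morphologyEx(m*mm,cv2.MORPH_CLOSE,np.ones((3,3)))
    ks=[k[2] for k in blob(m,None,30)];w=np.vstack([cast(c,k[:,0],base+.018)[:,:2] for k in ks])
    ctr=np.array(xy,float)
    (cx,cy),r=cv2.minEnclosingCircle((w*1000).astype(np.float32));ctr=np.array([cx,cy])/1000
    d=w-ctr;rr=np.hypot(*d.T);a=np.arctan2(d[:,1],d[:,0])
    z=np.mean(np.exp(8j*a[rr>.037]));ph=np.degrees(np.angle(z))/8
    if save:
        x,y=p.astype(int);L=60;cv2.imwrite(f"pics/{save}.png",cv2.resize(c["color"][max(0,y-L):y+L,max(0,x-L):x+L],None,fx=5,fy=5,interpolation=cv2.INTER_CUBIC))
    return ctr.round(4),"R%.1f"%r,"phase %.1f conf %.2f"%(ph,abs(z))
E
python3 - <<'E'
from h import *
c=look('wrist');print(gear(c,"red",(.585,-.336),"g1"))
goto(.585,-.336,.2,6)
E
```

```text
(array([ 0.5855, -0.3334]), 'R43.6', 'phase -19.7 conf 0.73')
now [ 0.5789 -0.275   0.2717] yaw 2.3 F [ 0.9  0.3 -1.1] q7 0.66 open 0.0523 ff 0.0 shift frac [-0.409  0.025  0.477] twist -0.083 alt 3.917
```

View pics/g1.png

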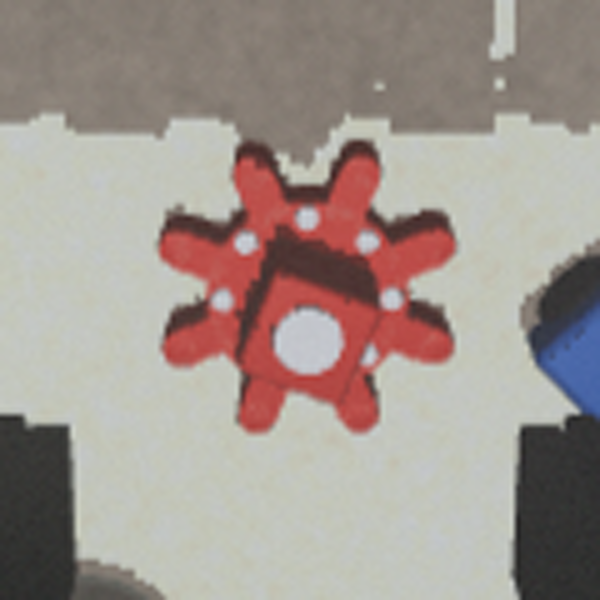

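The crop shows all 8 teeth, and the hub's top edge falls about 20° to the right. So the hub yaw is about -19.7°, the same as the tooth phase. Now grasp it.

```bash
python3 -m pendant '[[[-0.39,0.027,0.3],0.2,0.6],[[-0.39,0.027,0.7],0.489,0.6],[[-0.39,0.027,1],0.489,0.6],[[-0.39,0.027,1],0.489,0.6],[[-0.39,0.027,1],0.489,0.6],[[-0.39,0.027,1],0.489,0.6]]'; python3 -c "
from h import *
c=look('wrist');m=mask(c,'red')
goto(.5855,-.3334,.043,-19.7)"
```

```text
t: 11.58
eef_pos: [0.5838, -0.3325, 0.1202]
tcp_rot: [-0.003, 0.818, 0.576, -0.002]
force: [0.1, -0.1, 0.5]
opening: 0.0523
finger_force: 0.0
now [ 0.5852 -0.3335  0.1232] yaw -19.7 F [ 0.2 -0.5  1.1] q7 0.47 open 0.0521 ff 0.0 shift frac [0.001 0.002 0.535] twist 0.0 alt -4.0
```

```bash
python3 -m pendant '[[[0,0,0.25],0,0.6],[[0,0,0.53],0,0.6],[[0,0,0.53],0,0.6],[[0,0,0.53],0,0.6],[[0,0,0.53],0,0],[[0,0,0.53],0,0],[[0,0,0.53],0,0],[[0,0,0.53],0,0],[[0,0,0.53],0,0]]' 30; python3 -c "
from h import *
goto(.659,.024,.17,-36.3)"
```

```text
t: 12.38
eef_pos: [0.5857, -0.3352, 0.0451]
tcp_rot: [0.001, 0.818, 0.575, 0.001]
force: [-1.3, 2.9, 6.6]
opening: 0.0298
finger_force: 30.0
now [ 0.5857 -0.3352  0.0451] yaw -19.8 F [-1.3  2.9  6.6] q7 0.51 open 0.0298 ff 30.0 shift frac [ 2.418 -0.35  -0.833] twist 0.367 alt -3.633
```

```bash
python3 -m pendant '[[[0,0,-0.3],0,0],[[0,0,-0.6],0,0],[[0.3,-0.1,-0.83],0,0],[[0.6,-0.2,-0.83],0,0],[[0.9,-0.3,-0.83],0,0],[[1,-0.35,-0.83],0,0],[[1,-0.35,-0.83],0,0]]'; python3 -m pendant '[[[0.3,0,0],0.1,0],[[0.6,0,0],0.2,0],[[0.9,0,0],0.367,0],[[1,0,0],0.367,0],[[1,0,0],0.367,0],[[1,0,0],0.367,0],[[1,0,0],0.367,0]]' >/dev/null; python3 -c "
from h import *
goto(.6585,.0235,.13,-36.3)"
```

```text
t: 12.97
eef_pos: [0.5884, -0.1658, 0.1679]
tcp_rot: [-0.002, 0.815, 0.579, 0.002]
force: [0.7, 1.3, -1.2]
opening: 0.0299
finger_force: 30.0
now [ 0.637  -0.0361  0.1682] yaw -36.4 F [ 0.3 -1.  -1.7] q7 -0.29 open 0.0301 ff 30.0 shift frac [ 0.405 -0.12   0.254] twist -0.001 alt 3.999
```

```bash
python3 -m pendant '[[[0.2,-0.06,0],0,0],[[0.405,-0.12,0.1],0,0],[[0.405,-0.12,0.35],0,0],[[0.405,-0.12,0.35],0,0],[[0.405,-0.12,0.35],0,0]]' >/dev/null; python3 -c "
from h import *
c=look('wrist','w7')
goto(.6585,.0235,.0651,-36.3)"
```

```text
now [0.6585 0.0219 0.1165] yaw -36.5 F [-0.2 -0.5 -0.1] q7 -0.35 open 0.0299 ff 30.0 shift frac [ 0.009 -0.007  0.343] twist -0.005 alt 3.995
```

View pics/w7.png

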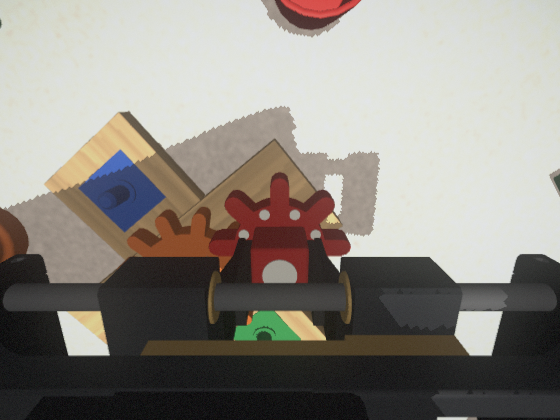

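The red gear hangs square in the grip at (280,240), above the post. Lower it.

```bash
python3 -m pendant '[[[0.009,-0.007,0.08],0,0],[[0.009,-0.007,0.14],0,0],[[0.009,-0.007,0.18],0,0],[[0.009,-0.007,0.22],0,0],[[0.009,-0.007,0.25],0,0],[[0.009,-0.007,0.28],0,0],[[0.009,-0.007,0.31],0,0],[[0.009,-0.007,0.34],0,0],[[0.009,-0.007,0.35],0,0]]'; python3 -c "
from h import *
goto(.6585,.0235,.0651,-36.3)"
```

```text
t: 14.77
eef_pos: [0.6591, 0.026, 0.0643]
tcp_rot: [-0.0, 0.892, 0.451, 0.0]
force: [-10.3, -0.2, 26.4]
opening: 0.0297
finger_force: 30.0
now [0.6591 0.026  0.0643] yaw -36.3 F [-10.3  -0.2  26.4] q7 -0.32 open 0.0297 ff 30.0 shift frac [-0.016  0.007 -0.005] twist -0.001 alt 3.999
```

```bash
python3 -m pendant '[[[0,0,-0.02],0,0.2],[[0,0,-0.02],0,0.45],[[0,0,-0.02],0,0.5],[[0,0,-0.02],0,0.5],[[0,0,-0.2],0,0.5],[[0,0,-0.5],0,0.5],[[0,0,-0.9],0,0.5],[[0,0,-1],0,0.5],[[0,0,-1],0,0.5]]'>/dev/null;  python3 -m pendant '[[[-0.2,0,0],0,0.5],[[-0.4,0,0],-0.1,0.5],[[-0.6,0,0],-0.3,0.5],[[-0.7,0,0],-0.5,0.5],[[-0.7,0,0],-0.6,0.5],[[-0.7,0,0],-0.8,0.5],[[-0.7,0,0],-0.8,0.5],[[-0.7,0,0],-0.8,0.5]]' >/dev/null
python3 - <<'E'
from h import *
c=look('wrist','w8')
print(gear(c,"red",(.659,.024),base=.02)) 
t=look('top');print(gear(t,"red",(.659,.024),base=.02,vmin=25))
print(gear(t,"green",(.57,.305),smin=80,vmin=25),gear(t,"yellow",(.453,.295),smin=80,vmin=25))
goto(.57,.2,.27,0)
E
```

```text
(array([0.6597, 0.0254]), 'R43.6', 'phase 8.8 conf 0.73')
(array([0.6602, 0.0141]), 'R54.1', 'phase 19.9 conf 0.09')
(array([0.5715, 0.3012]), 'R44.6', 'phase 3.5 conf 0.69') (array([0.4524, 0.2964]), 'R44.6', 'phase -7.1 conf 0.70')
now [ 0.5967 -0.0579  0.213 ] yaw -0.4 F [ 1.   0.9 -0.5] q7 0.26 open 0.0436 ff 0.0 shift frac [ 1.718 -0.192 -0.379] twist -0.01 alt 3.99
```

View pics/w8.png

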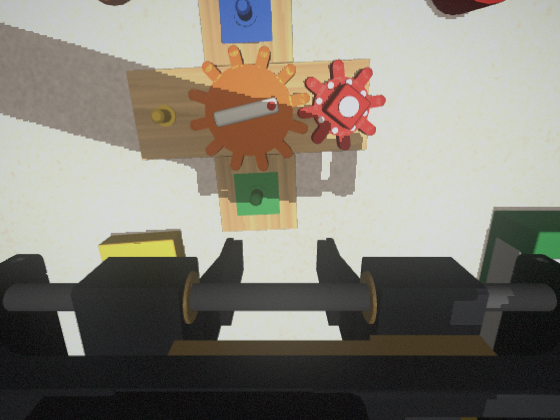

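The red gear is seated and meshed at (345,105). Both tiles still look flush: blue (245,15), green (257,193). On to the green gear.

```bash
python3 -m pendant '[[[0.3,-0.19,-0.1],0,0.6],[[0.6,-0.19,-0.2],0,0.6],[[0.9,-0.19,-0.3],0,0.6],[[1,-0.19,-0.3],0,0.6],[[1,-0.19,-0.3],0,0.6]]'>/dev/null;  python3 -m pendant '[[[0.3,0,0],0,0.6],[[0.6,-0.1,0],0,0.6],[[0.85,-0.1,0],0,0.6],[[0.85,-0.1,0],0,0.6],[[0.85,-0.1,0],0,0.6],[[0.85,-0.1,0],0,0.6]]' >/dev/null
python3 - <<'E'
from h import *
c=look('wrist')
print(gear(c,"green",(.5715,.3012),"gg"),gear(c,"yellow",(.4524,.2964),"gy"))
a,b=cv2.imread("pics/gg.png"),cv2.imread("pics/gy.png");print(a.shape,b.shape)
H=min(a.shape[0],b.shape[0]);cv2.imwrite("pics/g2.png",cv2.resize(np.hstack([a[:H],b[:H]]),None,fx=.65,fy=.65))
goto(.5715,.3012,.12,0)
E
```

```text
(array([0.5716, 0.306 ]), 'R41.6', 'phase 3.4 conf 0.70') (array([0.4518, 0.3011]), 'R42.0', 'phase -7.2 conf 0.61')
(600, 600, 3) (600, 600, 3)
now [0.555  0.2186 0.2579] yaw -0.4 F [ 0.3 -0.  -0.4] q7 -0.28 open 0.0525 ff 0.0 shift frac [0.553 0.106 0.919] twist -0.01 alt 3.99
```

View pics/g2.png

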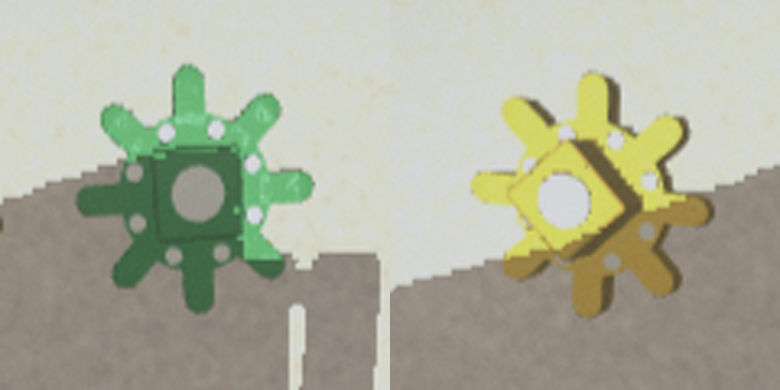

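Green's hub is square to the picture, so its yaw is about +3.4°. Yellow's hub appears as a diamond, so its yaw is about 37.8°. I'll re-measure now the arm is at rest.

Run:
```python
from h import *
c=look('wrist')
for v in(20,30): print(gear(c,"green",(.5715,.304),smin=70,vmin=v),gear(c,"yellow",(.4524,.299),smin=70,vmin=v))
h,s,v=cv2.split(cv2.cvtColor(c["color"],cv2.COLOR_BGR2HSV))
for xy in((.5715,.304),(.452,.299)):
    p=proj(c,[[*xy,.05]])[0].astype(int);m=np.zeros_like(s);m[p[1]-14:p[1]+14,p[0]-14:p[0]+14]=(s<70)[p[1]-14:p[1]+14,p[0]-14:p[0]+14]
    print([(a,q,cast(c,[q],.05)[0].round(4)) for a,q,_ in blob(m,p,20)[:2]])
```

```text
(array([0.5702, 0.3024]), 'R43.3', 'phase 3.4 conf 0.76') (array([0.4527, 0.2989]), 'R42.6', 'phase -6.9 conf 0.71')
(array([0.5702, 0.3024]), 'R43.3', 'phase 3.4 conf 0.76') (array([0.4527, 0.2989]), 'R42.6', 'phase -6.9 conf 0.71')
[(224.0, array([292.00003052, 105.99999237]), array([0.5703, 0.3023, 0.05  ]))]
[(201.0, array([185.5, 112.5]), array([0.4524, 0.2963, 0.05  ])), (28.5, array([173.5,  99.5]), array([0.4407, 0.31  , 0.05  ]))]
```

```bash
python3 -c "
from h import *
goto(.5702,.3023,.12,3.4)"; python3 -m pendant '[[[0.2,0.1,0.3],-0.05,0.6],[[0.4,0.1,0.5],-0.084,0.6],[[0.53,0.1,0.8],-0.084,0.6],[[0.53,0.1,0.9],-0.084,0.6],[[0.53,0.1,0.9],-0.084,0.6],[[0.53,0.1,0.9],-0.084,0.6]]' ;python3 -c "
from h import *
goto(.5702,.3023,.043,3.4)"
```

```text
now [0.5551 0.218  0.258 ] yaw -0.5 F [-0.1 -0.5 -0.1] q7 -0.28 open 0.0528 ff 0.0 shift frac [0.563 0.096 0.92 ] twist -0.086 alt 3.914
t: 17.8
eef_pos: [0.5698, 0.2972, 0.1221]
tcp_rot: [0.0, 0.686, 0.728, -0.002]
force: [1.1, -0.3, 1.4]
opening: 0.0521
finger_force: 0.0
now [0.5698 0.2972 0.1221] yaw 3.4 F [ 1.1 -0.3  1.4] q7 -0.22 open 0.0521 ff 0.0 shift frac [0.035 0.006 0.527] twist -0.001 alt 3.999
```

```bash
python3 -m pendant '[[[0.033,0.005,0.25],0,0.6],[[0.033,0.005,0.52],0,0.6],[[0.033,0.005,0.52],0,0.6],[[0.033,0.005,0.52],0,0.6],[[0.033,0.005,0.52],0,0],[[0.033,0.005,0.52],0,0],[[0.033,0.005,0.52],0,0],[[0.033,0.005,0.52],0,0],[[0.033,0.005,0.52],0,0]]' 30; python3 -m pendant '[[[0,0,-0.3],0,0],[[0,0,-0.6],0,0],[[-0.2,0,-0.9],0,0],[[-0.5,0,-0.9],0,0],[[-0.8,0,-0.9],0,0],[[-1,0,-0.9],0,0],[[-1,0,-0.9],0,0]]'; python3 -c "
from h import *
goto(.5716,-.070,.12,8.7)"
```

```text
t: 18.55
eef_pos: [0.5712, 0.3044, 0.0466]
tcp_rot: [0.0, 0.685, 0.728, 0.001]
force: [-2.5, -1.4, 8.9]
opening: 0.0297
finger_force: 30.0
t: 19.13
eef_pos: [0.5805, 0.1447, 0.1816]
tcp_rot: [0.001, 0.689, 0.725, -0.0]
force: [0.4, -2.5, -1.0]
opening: 0.0298
finger_force: 30.0
now [0.5805 0.1447 0.1816] yaw 2.9 F [ 0.4 -2.5 -1. ] q7 -0.04 open 0.0298 ff 30.0 shift frac [-1.426 -0.132  0.414] twist -0.129 alt 3.871
```

```bash
python3 -m pendant '[[[-0.3,-0.03,0],0,0],[[-0.6,-0.06,0],-0.06,0],[[-0.9,-0.1,0],-0.129,0],[[-0.98,-0.12,0],-0.129,0],[[-0.98,-0.12,0],-0.129,0],[[-0.98,-0.12,0],-0.129,0]]'>/dev/null; python3 -m pendant '[[[-0.2,0,0],0,0],[[-0.43,0,0],0,0],[[-0.43,0,0.2],0,0],[[-0.43,0,0.4],0,0],[[-0.43,0,0.4],0,0],[[-0.43,0,0.4],0,0]]'
python3 - <<'E'
from h import *
c=look('wrist','w9')
h,s,v=cv2.split(cv2.cvtColor(c["color"],cv2.COLOR_BGR2HSV))
z=state()["eef_pos"][2];print(gear(c,"green",state()["eef_pos"][:2],base=z-.045))
goto(.5715,-.0695,.065,8.7)
E
```

```text
t: 20.13
eef_pos: [0.5801, -0.0556, 0.1192]
tcp_rot: [-0.001, 0.647, 0.762, -0.001]
force: [-0.0, -0.2, -1.2]
opening: 0.03
finger_force: 30.0
(array([ 0.5801, -0.0528]), 'R42.6', 'phase 8.7 conf 0.65')
now [ 0.5812 -0.0559  0.1206] yaw 9.4 F [ 0.5  0.1 -0.9] q7 0.46 open 0.0297 ff 30.0 shift frac [-0.079 -0.078  0.371] twist 0.015 alt -3.985
```

View pics/w9.png

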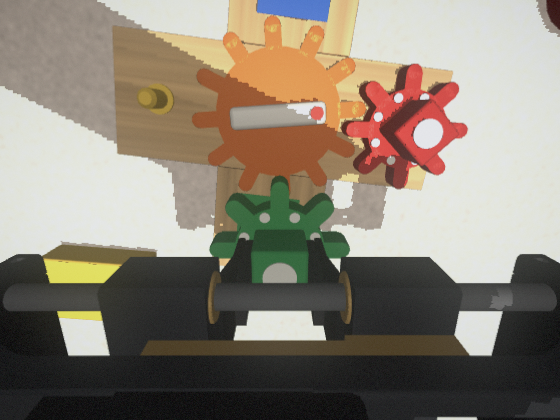

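Green is held square at (280,235), red is still home at (415,130). Line up, then lower.

```bash
python3 -m pendant '[[[-0.077,-0.078,0],0.015,0],[[-0.077,-0.078,0.08],0.015,0],[[-0.077,-0.078,0.14],0.015,0],[[-0.077,-0.078,0.18],0.015,0],[[-0.077,-0.078,0.22],0.015,0],[[-0.077,-0.078,0.26],0.015,0],[[-0.077,-0.078,0.3],0.015,0],[[-0.077,-0.078,0.34],0.015,0],[[-0.077,-0.078,0.37],0.015,0],[[-0.077,-0.078,0.375],0.015,0]]'; python3 -c "
from h import *
goto(.5715,-.0695,.065,8.7)"
```

```text
t: 21.02
eef_pos: [0.5716, -0.0709, 0.065]
tcp_rot: [-0.0, 0.652, 0.758, 0.0]
force: [-9.7, 1.9, 27.0]
opening: 0.0298
finger_force: 30.0
now [ 0.5716 -0.0709  0.065 ] yaw 8.6 F [-9.7  1.9 27. ] q7 0.52 open 0.0298 ff 30.0 shift frac [ 0.009  0.001 -0.   ] twist -0.003 alt 3.997
```

```bash
python3 -m pendant '[[[0,0,-0.02],0,0.2],[[0,0,-0.02],0,0.45],[[0,0,-0.02],0,0.5],[[0,0,-0.02],0,0.5],[[0,0,-0.2],0,0.5],[[0,0,-0.5],0,0.5],[[0,0,-0.9],0,0.5],[[0,0,-1],0,0.5],[[0,0,-1],0,0.5]]'>/dev/null; python3 -m pendant '[[[0.3,0,0],0,0.6],[[0.6,-0.1,0],0,0.6],[[0.9,-0.2,0],0,0.6],[[1,-0.4,0],0,0.6],[[1,-0.5,0],0,0.6],[[1,-0.5,0],0,0.6]]'>/dev/null
python3 - <<'E'
from h import *
goto(.452,.23,.26,0)
t=look('top');print(gear(t,"yellow",(.453,.295),smin=80,vmin=25),gear(t,"green",(.5715,-.0705),smin=80,vmin=25,base=.02))
E
```

```text
now [0.4715 0.0686 0.2133] yaw 8.8 F [ 0.1 -0.6  0.1] q7 -0.10 open 0.0518 ff 0.0 shift frac [ 1.084  0.036 -0.309] twist 0.197 alt -3.803
(array([0.4524, 0.2964]), 'R44.6', 'phase -7.3 conf 0.69') (array([ 0.572 , -0.0702]), 'R43.4', 'phase 8.3 conf 0.78')
```

```bash
python3 -m pendant '[[[0.3,0,0],-0.1,0.6],[[0.6,0,0],-0.25,0.6],[[0.9,0,0],-0.4,0.6],[[1,0,0],-0.55,0.6],[[1,0,0],-0.645,0.6],[[1,0,0],-0.645,0.6],[[1,0,0],-0.645,0.6]]'>/dev/null
python3 - <<'E'
from h import *
c=look('wrist');print(gear(c,"yellow",(.4524,.297),smin=70,vmin=25))
goto(.4524,.2967,.12,37.8)
E
```

```text
(array([0.4492, 0.3098]), 'R40.8', 'phase 15.8 conf 0.78')
now [0.4533 0.2136 0.2136] yaw 37.3 F [ 1.2 -0.1 -0.1] q7 0.15 open 0.0524 ff 0.0 shift frac [0.444 0.331 0.624] twist -0.011 alt 3.989
```

Run:
```python
from h import *
c=look('wrist');print(gear(c,"yellow",(.4524,.297),smin=70,vmin=25),proj(c,[[.4524,.297,.018]]))
t=look('top');print(gear(t,"yellow",(.453,.295),smin=80,vmin=25))
```

```text
(array([0.4493, 0.3095]), 'R40.9', 'phase 16.0 conf 0.79') [[325.21314753 122.14292646]]Traceback (most recent call last):
  File "<stdin>", line 3, in <module>
  File "h.py", line 44, in gear
    ks=[k[2] for k in blob(m,None,30)];w=np.vstack([cast(c,k[:,0],base+.018)[:,:2] for k in ks])
                                         ~~~~~~~~~^^^^^^^^^^^^^^^^^^^^^^^^^^^^^^^^^^^^^^^^^^^^^^
    return _nx.concatenate(arrs, 0, dtype=dtype, casting=casting)
           ~~~~~~~~~~~~~~~^^^^^^^^^^^^^^^^^^^^^^^^^^^^^^^^^^^^^^^
ValueError: need at least one array to concatenate
```

Run:
```python
from h import *
c=look('wrist')
HUE["yellow"]=(20,36)
for a,p,k in blob(mask(c,"yellow",70,20),None,40)[:6]: print(a,p.round(1),cast(c,[p],.018)[0].round(4),cv2.boundingRect(k))
for xy in((.4524,.297),(.45,.31),(.45,.325)): print(gear(c,"yellow",xy,smin=70,vmin=20))
cv2.imwrite("pics/w10.png",c["color"][0:340])
```

```text
3296.0 [325.1 122.2] [0.452 0.297 0.018] (285, 80, 82, 84)
838.0 [496.8 266.1] [0.7341 0.2935 0.018 ] (470, 250, 47, 34)
61.0 [315.4 322.5] [0.6079 0.0907 0.018 ] (305, 310, 23, 26)
(array([0.453 , 0.2963]), 'R43.9', 'phase -6.8 conf 0.67')
(array([0.453 , 0.2963]), 'R43.9', 'phase -6.8 conf 0.67')
(array([0.453 , 0.2965]), 'R43.8', 'phase -6.9 conf 0.68')
```

View pics/w10.png

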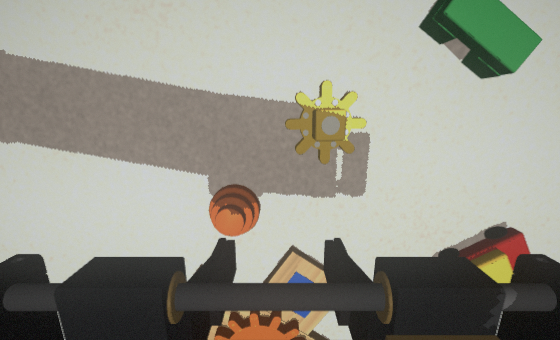

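The yellow gear at (325,122) has not moved; shadow had skewed the mask. Its hub lines up with the gripper (about 38°), at (0.453, 0.2964).

```bash
python3 -m pendant '[[[0.2,0.2,0.1],0,0.6],[[0.44,0.335,0.3],-0.011,0.6],[[0.44,0.335,0.6],-0.011,0.6],[[0.44,0.335,0.6],-0.011,0.6],[[0.44,0.335,0.6],-0.011,0.6]]'>/dev/null; python3 -c "
from h import *
goto(.453,.2964,.0435,38)"
```

```text
now [0.4502 0.2966 0.121 ] yaw 38.1 F [-0.1 -0.9  0.7] q7 0.15 open 0.0525 ff 0.0 shift frac [-0.012  0.017  0.517] twist 0.002 alt -3.998
```

```bash
python3 -m pendant '[[[-0.01,0.01,0.25],0,0.6],[[-0.01,0.01,0.51],0,0.6],[[-0.01,0.01,0.51],0,0.6],[[-0.01,0.01,0.51],0,0.6],[[-0.01,0.01,0.51],0,0],[[-0.01,0.01,0.51],0,0],[[-0.01,0.01,0.51],0,0],[[-0.01,0.01,0.51],0,0],[[-0.01,0.01,0.51],0,0]]' 30; python3 -m pendant '[[[0,0,-0.3],0,0],[[0,0,-0.6],0,0],[[0,0,-0.9],0,0],[[0,0,-0.9],0,0],[[0,0,-0.9],0,0]]'; python3 -c "
from h import *
goto(.477,.017,.12,8.7)
goto(.477,.017,.12,53.7)"
```

```text
t: 24.27
eef_pos: [0.4544, 0.2982, 0.0486]
tcp_rot: [0.0, 0.438, 0.899, 0.001]
force: [-1.9, -1.3, 9.8]
opening: 0.0299
finger_force: 30.0
t: 24.68
eef_pos: [0.4556, 0.2989, 0.1862]
tcp_rot: [0.001, 0.438, 0.899, 0.003]
force: [0.1, -0.1, -2.3]
opening: 0.0299
finger_force: 30.0
now [0.4556 0.2989 0.1862] yaw 38.1 F [ 0.1 -0.1 -2.3] q7 0.11 open 0.0299 ff 30.0 shift frac [-1.568 -1.05   0.432] twist 0.653 alt -3.347
now [0.4556 0.2989 0.1862] yaw 38.1 F [ 0.1 -0.1 -2.3] q7 0.11 open 0.0299 ff 30.0 shift frac [-1.568 -1.05   0.432] twist -0.347 alt 3.653
```

```bash
python3 -m pendant '[[[-0.25,-0.15,0],0,0],[[-0.5,-0.32,0],0.1,0],[[-0.75,-0.5,0],0.25,0],[[-0.95,-0.64,0],0.4,0],[[-0.95,-0.64,0],0.55,0],[[-0.95,-0.64,0],0.653,0],[[-0.95,-0.64,0],0.653,0],[[-0.95,-0.64,0],0.653,0]]'>/dev/null; python3 -c "
from h import *
goto(.4775,.0167,.12,8.7)"
```

```text
now [0.4657 0.1264 0.1814] yaw 8.9 F [-0.5  0.4 -0.8] q7 -0.18 open 0.0298 ff 30.0 shift frac [-0.735 -0.035  0.41 ] twist 0.004 alt -3.996
```

```bash
python3 -m pendant '[[[-0.25,-0.01,0],0,0],[[-0.5,-0.035,0],0.004,0],[[-0.735,-0.035,0.1],0.004,0],[[-0.735,-0.035,0.3],0.004,0],[[-0.735,-0.035,0.4],0.004,0],[[-0.735,-0.035,0.4],0.004,0],[[-0.735,-0.035,0.4],0.004,0]]'>/dev/null
python3 - <<'E'
from h import *
HUE["yellow"]=(20,36)
c=look('wrist');s=state();print(gear(c,"yellow",s["eef_pos"][:2],smin=70,vmin=20,base=s["eef_pos"][2]-.047))
goto(.4775,.0167,.066,8.7)
E
```

```text
(array([0.4839, 0.008 ]), 'R64.1', 'phase -21.6 conf 0.27')
now [0.478  0.017  0.1226] yaw 8.7 F [ 1.4  0.4 -0.8] q7 0.13 open 0.0295 ff 30.0 shift frac [-0.001 -0.003  0.377] twist -0.0 alt 4.0
```

```bash
python3 -m pendant '[[[0,0,0.08],0,0],[[0,0,0.14],0,0],[[0,0,0.18],0,0],[[0,0,0.22],0,0],[[0,0,0.26],0,0],[[0,0,0.3],0,0],[[0,0,0.33],0,0],[[0,0,0.36],0,0],[[0,0,0.38],0,0],[[0,0,0.38],0,0]]'; python3 -c "
from h import *
goto(.4775,.0167,.066,8.7)"
```

```text
t: 26.82
eef_pos: [0.4782, 0.016, 0.0663]
tcp_rot: [-0.0, 0.653, 0.758, -0.0]
force: [-9.6, -2.4, 23.3]
opening: 0.0299
finger_force: 29.9
now [0.4782 0.016  0.0663] yaw 8.5 F [-9.6 -2.4 23.3] q7 0.24 open 0.0299 ff 29.9 shift frac [ 0.005 -0.004  0.002] twist -0.004 alt 3.996
```

```bash
python3 -m pendant '[[[0,0,-0.02],0,0.2],[[0,0,-0.02],0,0.45],[[0,0,-0.02],0,0.5],[[0,0,-0.02],0,0.5],[[0,0,-0.2],0,0.5],[[0,0,-0.5],0,0.5],[[0,0,-0.9],0,0.5],[[-0.3,0.3,-1],0.1,0.5],[[-0.6,0.6,-1],0.15,0.5],[[-0.6,0.6,-1],0.15,0.5]]'>/dev/null; python3 -m pendant '[[[0,0,-0.6],0,0.5],[[0,0,-0.6],0,0.5],[[0,0,-0.6],0,0.5],[[0,0,-0.6],0,0.5],[[0,0,-0.6],0,0.5]]'
python3 - <<'E'
from h import *
c=look('wrist')
print("R",gear(c,"red",(.659,.024),base=.02),"G",gear(c,"green",(.5716,-.0705),base=.02),"Y",gear(c,"yellow",(.4775,.017),base=.02,smin=150))
h,s,v=cv2.split(cv2.cvtColor(c["color"],cv2.COLOR_BGR2HSV))
for xy in((.659,.024),(.5716,-.0705),(.4775,.017)):
    p=proj(c,[[*xy,.07]])[0].astype(int);m=np.zeros_like(s);w=11;m[p[1]-w:p[1]+w,p[0]-w:p[0]+w]=(s<90)[p[1]-w:p[1]+w,p[0]-w:p[0]+w]
    print([(a,q,cast(c,[q],.07)[0].round(4)) for a,q,_ in blob(m,p,20)[:1]])
print("blue",patch(c,'blue',proj(c,[.5645,.1115,.018])[0]))
# knob
p=proj(c,[[.568,.0205,.068]])[0].astype(int);m=np.zeros_like(s);m[p[1]-25:p[1]+25,p[0]-25:p[0]+25]=((s<90)&(v>60))[p[1]-25:p[1]+25,p[0]-25:p[0]+25]
k=blob(m,None,30)[0][2];print("bar",cv2.minAreaRect((cast(c,k[:,0],.068)[:,:2]*1000).astype(np.float32)))
goto(.5675,.0215,.12,103)
E
```

```text
t: 28.07
eef_pos: [0.5733, -0.0536, 0.3038]
tcp_rot: [0.0, 0.696, 0.718, 0.0]
force: [-0.4, -0.0, 0.4]
opening: 0.0433
finger_force: 0.0Traceback (most recent call last):
  File "<stdin>", line 3, in <module>
  File "h.py", line 44, in gear
    ks=[k[2] for k in blob(m,None,30)];w=np.vstack([cast(c,k[:,0],base+.018)[:,:2] for k in ks])
                                         ~~~~~~~~~^^^^^^^^^^^^^^^^^^^^^^^^^^^^^^^^^^^^^^^^^^^^^^
    return _nx.concatenate(arrs, 0, dtype=dtype, casting=casting)
           ~~~~~~~~~~~~~~~^^^^^^^^^^^^^^^^^^^^^^^^^^^^^^^^^^^^^^^
ValueError: need at least one array to concatenate
```

Run:
```python
from h import *
c=look('wrist')
def t(f,*a,**k):
    try: return f(*a,**k)
    except Exception as e: return type(e).__name__
for n,xy in dict(red=(.659,.024),green=(.5716,-.0705),yellow=(.4775,.017)).items():
    print(n,proj(c,[[*xy,.038]]),t(gear,c,n,xy,base=.02,smin=90,vmin=20),[(a,p.round(),cast(c,[p],.038)[0].round(3)) for a,p,_ in blob(mask(c,n,90,20),proj(c,[[*xy,.038]])[0],60)[:2]])
h,s,v=cv2.split(cv2.cvtColor(c["color"],cv2.COLOR_BGR2HSV))
for xy in((.659,.024),(.5716,-.0705),(.4775,.017)):
    p=proj(c,[[*xy,.07]])[0].astype(int);m=np.zeros_like(s);w=13;m[p[1]-w:p[1]+w,p[0]-w:p[0]+w]=(s<90)[p[1]-w:p[1]+w,p[0]-w:p[0]+w]
    print([(a,q,cast(c,[q],.07)[0].round(4)) for a,q,_ in blob(m,p,20)[:1]])
print("blue",patch(c,'blue',proj(c,[.5645,.1115,.018])[0]))
p=proj(c,[[.568,.0205,.068]])[0].astype(int);m=np.zeros_like(s);m[p[1]-25:p[1]+25,p[0]-25:p[0]+25]=((s<90)&(v>60))[p[1]-25:p[1]+25,p[0]-25:p[0]+25]
k=blob(m,None,30)[0][2];print("bar",cv2.minAreaRect((cast(c,k[:,0],.068)[:,:2]*1000).astype(np.float32)))
goto(.5675,.0215,.12,103)
```

```text
red [[347.62444902 113.98060326]] (array([0.6592, 0.0253]), 'R43.8', 'phase 8.9 conf 0.74') [(2145.0, array([348., 112.]), array([0.659, 0.027, 0.038])), (2532.5, array([460.,  22.]), array([0.782, 0.133, 0.038]))]
green [[277.67008571 183.20029489]] (array([ 0.5725, -0.0717]), 'R43.2', 'phase 8.6 conf 0.81') [(854.5, array([276., 193.]), array([ 0.569, -0.084,  0.038])), (186.0, array([269., 168.]), array([ 0.559, -0.049,  0.038]))]
yellow [[206.85656995 114.9634005 ]] ValueError [(2120.0, array([181., 233.]), array([ 0.433, -0.15 ,  0.038]))]
[(177.5, array([354.5, 113.5]), array([0.6602, 0.0252, 0.07  ]))]
[(353.0, array([276.5, 186.5]), array([ 0.5702, -0.0671,  0.07  ]))]
[(168.5, array([200.50001526, 116.        ]), array([0.4772, 0.0165, 0.07  ]))]
blue (array([564.5, 112.4]), array([49.2, 48.8]), 2.7716856002807617)
bar ((566.9939575195312, 21.015518188476562), (59.011993408203125, 13.834458351135254), 13.179011344909668)
now [ 0.5725 -0.0531  0.3028] yaw 1.8 F [-0.2 -0.7  0.3] q7 0.25 open 0.0436 ff 0.0 shift frac [ 0.498 -0.016  1.219] twist 1.752 alt -2.248
```

All three gears check out: the hub dots sit on their posts at home height, the phases are about 8.8°, and the bar is at 13.1°. Now the knob: closing line at -77°.

```bash
python3 -m pendant '[[[0.2,0,0.1],0.15,0.5],[[0.5,-0.02,0.3],0.3,0.5],[[0.5,-0.02,0.6],0.45,0.5],[[0.5,-0.02,0.8],0.6,0.5],[[0.5,-0.02,0.8],0.75,0.5],[[0.5,-0.02,0.8],0.9,0.5],[[0.5,-0.02,0.8],0.9,0.5],[[0.5,-0.02,0.8],0.9,0.5]]'>/dev/null; python3 -m pendant '[[[0,0,0.0],0.15,0.5],[[0,0,0],0.3,0.5],[[0,0,0],0.45,0.5],[[0,0,0],0.6,0.5],[[0,0,0],0.75,0.5],[[0,0,0],0.85,0.5],[[0,0,0],0.85,0.5],[[0,0,0],0.85,0.5]]'; python3 -c "
from h import *
goto(.5675,.021,.061,-76.9)"
```

```text
t: 29.5
eef_pos: [0.5675, 0.0212, 0.1838]
tcp_rot: [-0.0, 0.993, 0.116, 0.0]
force: [-0.4, 0.4, 0.3]
opening: 0.0434
finger_force: 0.0
now [0.5675 0.0212 0.1838] yaw -76.6 F [-0.4  0.4  0.3] q7 -1.03 open 0.0434 ff 0.0 shift frac [-0.001  0.001  0.818] twist 0.006 alt -3.994
```

```bash
python3 -m pendant '[[[0,0,0.25],0.006,0.5],[[0,0,0.5],0.006,0.5],[[0,0,0.7],0.006,0.5],[[0,0,0.81],0.006,0.5],[[0,0,0.81],0.006,0.5],[[0,0,0.81],0.006,0],[[0,0,0.81],0.006,0],[[0,0,0.81],0.006,0],[[0,0,0.81],0.006,0],[[0,0,0.81],0.006,0]]' 20; python3 -c "
from h import *
goto(.5677,.0207,.062,-12)"
```

```text
t: 30.33
eef_pos: [0.5679, 0.0214, 0.0629]
tcp_rot: [-0.0, 0.994, 0.112, 0.001]
force: [-1.2, -0.0, 0.3]
opening: 0.0182
finger_force: 0.0
now [0.5679 0.0214 0.0629] yaw -77.2 F [-1.2 -0.   0.3] q7 -0.94 open 0.0182 ff 0.0 shift frac [-0.003  0.004  0.006] twist -1.448 alt 2.552
```

```bash
python3 -m pendant '[[[0,0,0],0,0],[[0,0,0],0,0],[[0,0,0],0,0],[[0,0,0],-0.06,0],[[0,0,0],-0.13,0],[[0,0,0],-0.2,0],[[0,0,0],-0.28,0],[[0,0,0],-0.36,0],[[0,0,0],-0.44,0],[[0,0,0],-0.5,0]]' 25; python3 -c "
from h import *
print(state()['ft_torque'])
goto(.5677,.0207,.062,-12)"
```

```text
t: 31.17
eef_pos: [0.5676, 0.0222, 0.0627]
tcp_rot: [-0.001, 0.952, 0.305, 0.0]
force: [-3.7, 3.8, 8.4]
opening: 0.0139
finger_force: 25.0
[ 0.70604539  0.89429702 -0.12545474]
now [0.5676 0.0222 0.0627] yaw -54.5 F [-3.7  3.8  8.4] q7 -0.61 open 0.0139 ff 25.0 shift frac [-0.005  0.009  0.005] twist -0.944 alt 3.056
```

Turning smoothly with small torque; the grip is on the bar (13.9 mm). Continue.

```bash
python3 -m pendant '[[[0,0,0],-0.08,0],[[0,0,0],-0.16,0],[[0,0,0],-0.24,0],[[0,0,0],-0.32,0],[[0,0,0],-0.4,0],[[0,0,0],-0.48,0],[[0,0,0],-0.56,0],[[0,0,0],-0.64,0],[[0,0,0],-0.72,0],[[0,0,0],-0.76,0]]'; python3 -c "
from h import *
print(state()['ft_torque'])
goto(.5677,.0207,.062,-12)"
```

```text
t: 32.0
eef_pos: [0.5668, 0.0227, 0.0627]
tcp_rot: [-0.002, 0.82, 0.572, -0.0]
force: [-6.8, 5.3, 11.1]
opening: 0.0136
finger_force: 25.0
[ 0.98212189  1.67027207 -0.15931066]
now [0.5668 0.0227 0.0627] yaw -20.3 F [-6.8  5.3 11.1] q7 -0.10 open 0.0136 ff 25.0 shift frac [-0.011  0.01   0.005] twist -0.184 alt 3.816
```

```bash
python3 -m pendant '[[[0,0,0],-0.05,0],[[0,0,0],-0.1,0],[[0,0,0],-0.15,0],[[0,0,0],-0.18,0],[[0,0,0],-0.2,0],[[0,0,0],-0.2,0],[[0,0,0],-0.2,0],[[0,0,0],-0.2,0],[[0,0,0],-0.2,0]]'; python3 -c "
from h import *
print(state()['ft_torque'])
goto(.5677,.0207,.062,-12)"
```

```text
t: 32.75
eef_pos: [0.5667, 0.0228, 0.0627]
tcp_rot: [-0.002, 0.774, 0.633, 0.0]
force: [-8.4, 5.3, 12.6]
opening: 0.0139
finger_force: 25.4
[ 1.2066225   1.87061188 -0.54898   ]
now [0.5667 0.0228 0.0627] yaw -11.5 F [-8.4  5.3 12.6] q7 0.03 open 0.0139 ff 25.4 shift frac [-0.013  0.01   0.004] twist 0.011 alt -3.989
```

Torque has risen to 0.55 N m, so the drive is at its stop. Release, rise and check.

```bash
python3 -m pendant '[[[0,0,0],-0.19,0.1],[[0,0,0],-0.19,0.25],[[0,0,0],-0.19,0.4],[[0,0,0],-0.19,0.45],[[0,0,-0.1],-0.19,0.45],[[0,0,-0.4],-0.19,0.45],[[0,0,-0.8],-0.19,0.45],[[0,0,-1],-0.19,0.45],[[0,0,-1],-0.19,0.45]]'>/dev/null; python3 -m pendant '[[[-0.3,0,-0.3],0,0.45],[[-0.5,0,-0.6],0,0.45],[[-0.5,0,-0.6],0,0.45],[[-0.5,0,-0.6],0,0.45],[[-0.5,0,-0.6],0,0.45],[[-0.5,0,-0.6],0,0.45]]'; python3 -m pendant '[[[0,0,0],0,0.45],[[0,0,0],0,0.45]]'>/dev/null;python3 - <<'E'
from h import *
goto(.568,.02,.3,0)
c=look('wrist')
h,s,v=cv2.split(cv2.cvtColor(c["color"],cv2.COLOR_BGR2HSV))
def dot(xy):
    p=proj(c,[[*xy,.07]])[0].astype(int);m=np.zeros_like(s);w=13;m[p[1]-w:p[1]+w,p[0]-w:p[0]+w]=(s<90)[p[1]-w:p[1]+w,p[0]-w:p[0]+w]
    return [(a,q,cast(c,[q],.07)[0].round(4)) for a,q,_ in blob(m,p,20)[:1]]
for n,xy in dict(red=(.659,.024),green=(.5716,-.0705),yellow=(.4775,.017)).items():
    if n=="yellow": HUE["yellow"]=(20,36)
    try: g=gear(c,n,xy,base=.02,smin=90,vmin=20)
    except Exception as e: g=None
    print(n,g,dot(xy))
print("blue",patch(c,'blue',proj(c,[.5645,.1115,.018])[0]))
p=proj(c,[[.568,.0205,.068]])[0].astype(int);m=np.zeros_like(s);m[p[1]-25:p[1]+25,p[0]-25:p[0]+25]=((s<90)&(v>60))[p[1]-25:p[1]+25,p[0]-25:p[0]+25]
k=blob(m,None,30)[0][2];print("bar",cv2.minAreaRect((cast(c,k[:,0],.068)[:,:2]*1000).astype(np.float32)))
# green tile outer wood edge, -y side region
w=cv2.morphologyEx(((s>75)).astype(np.uint8),cv2.MORPH_OPEN,np.ones((3,3)))
for x in(.54,.5733,.605): 
    ys=np.arange(-.145,-.10,.001);q=proj(c,[[x-(y+.07)*-.038,y,.018] for y in ys]).round().astype(int)
    print("green tile back edge y at x",x,[round(y,3) for y,(u,r) in zip(ys,q) if 0<=r<420 and w[r,u]][:1])
E
```

```text
t: 34.0
eef_pos: [0.5635, -0.0531, 0.3013]
tcp_rot: [-0.0, 0.725, 0.688, -0.0]
force: [-0.3, 0.9, -0.6]
opening: 0.0392
finger_force: 0.0
now [ 0.5633 -0.0524  0.3009] yaw -2.9 F [-0.8 -0.1 -0.4] q7 0.12 open 0.0397 ff 0.0 shift frac [0.484 0.007 0.005] twist -0.064 alt 3.936
red (array([0.6596, 0.0248]), 'R43.7', 'phase 8.2 conf 0.73') [(180.5, array([358.5, 107.5]), array([0.6605, 0.0251, 0.07  ]))]
green (array([ 0.5699, -0.0727]), 'R43.3', 'phase 7.0 conf 0.80') [(307.5, array([285.5, 187.5]), array([ 0.5706, -0.0674,  0.07  ]))]
yellow (array([0.4824, 0.0214]), 'R52.6', 'phase -2.2 conf 0.10') [(168.5, array([201. , 123.5]), array([0.4734, 0.0163, 0.07  ]))]
blue (array([564.6, 112.3]), array([49.3, 49. ]), 2.312859535217285)
bar ((566.8857421875, 21.209720611572266), (58.37917709350586, 13.630017280578613), 77.13487243652344)
green tile back edge y at x 0.54 [np.float64(-0.116)]
green tile back edge y at x 0.5733 [np.float64(-0.12)]
green tile back edge y at x 0.605 [np.float64(-0.113)]
```

The drive is at 74.9° (1.307 rad), and red, green and the blue tile are fine. The yellow hub dot reads 4 mm outward, so it has either shifted or risen. I'll triangulate from another viewpoint.

```bash
python3 -m pendant '[[[-0.1,-0.4,0.1],-0.06,0.45],[[-0.1,-0.75,0.2],-0.06,0.45],[[-0.1,-0.75,0.2],-0.06,0.45],[[-0.1,-0.75,0.2],-0.06,0.45],[[-0.1,-0.75,0.2],-0.06,0.45],[[-0.1,-0.75,0.2],-0.06,0.45]]'
python3 - <<'E'
from h import *
c=look('wrist');print("cam",c["T"][:3,3].round(3))
def dot(c,xy,z=.07,w=16,st=95):
    h,s,v=cv2.split(cv2.cvtColor(c["color"],cv2.COLOR_BGR2HSV))
    p=proj(c,[[*xy,z]])[0].astype(int);m=np.zeros_like(s);sl=(slice(max(0,p[1]-w),p[1]+w),slice(max(0,p[0]-w),p[0]+w));m[sl]=(s<st)[sl]
    return [(a,q.round(1),cast(c,[q],.07)[0].round(4)) for a,q,_ in blob(m,p,4)[:1]]
for n,xy in dict(red=(.659,.024),green=(.5716,-.0705),yellow=(.4755,.017)).items(): print(n,dot(c,xy))
for cn in("side","top"):
    d=look(cn); print(cn,proj(d,[[.4755,.017,.07],[.4755,.017,.086]]).round(1),dot(d,(.4755,.017),w=5,st=110),dot(d,(.659,.024),w=5,st=110))
HUE["yellow"]=(17,36)
for v in(20,40): print(gear(c,"yellow",(.4755,.017),base=.02,smin=150,vmin=v))
E
```

```text
t: 34.72
eef_pos: [0.4509, -0.0621, 0.2725]
tcp_rot: [-0.0, 0.708, 0.706, 0.001]
force: [0.9, 0.4, -0.0]
opening: 0.0395
finger_force: 0.0
cam [0.452 0.02  0.417]
red [(227.5, array([472.5, 102.5]), array([0.6608, 0.0249, 0.07  ]))]
green [(197.5, array([380.5, 187.5]), array([ 0.5707, -0.0694,  0.07  ]))]
yellow [(207.0, array([299.5, 111.5]), array([0.4742, 0.0165, 0.07  ]))]
side [[236.4 197.6]
 [236.1 193.5]] [(36.0, array([235.5, 196. ]), array([0.4729, 0.0239, 0.07  ]))] [(48.0, array([300.5, 191.5]), array([0.6574, 0.0324, 0.07  ]))]
top [[274.1 247. ]
 [274.1 246.4]] [(20.5, array([273.5, 247.5]), array([0.4741, 0.0187, 0.07  ]))] [(23.0, array([270.5, 183.5]), array([0.661 , 0.0263, 0.07  ]))]
(array([0.4819, 0.0067]), 'R17.2', 'phase nan conf nan')
(array([0.4819, 0.0067]), 'R17.2', 'phase nan conf nan')
  return _methods._mean(a, axis=axis, dtype=dtype,
  ret = ret.dtype.type(ret / rcount)
```

Yellow's height matches home: its bias in the side view equals red's, so it only moved within the bore play. One last check, on the green tile's outer edge.

Run:
```python
from h import *
c=look('wrist');h,s,v=cv2.split(cv2.cvtColor(c["color"],cv2.COLOR_BGR2HSV))
w=cv2.morphologyEx((s>75).astype(np.uint8),cv2.MORPH_OPEN,np.ones((3,3)))
def edge(f,ts,rng): # first saturated point walking inward
    out=[]
    for t in ts:
        P=np.array([f(t,r) for r in rng]);q=proj(c,P).round().astype(int)
        hit=[i for i,(u,r) in enumerate(q) if 0<=r<420 and 0<=u<560 and w[r,u]]
        if hit: out.append(P[hit[0]][:2])
    return np.array(out)
b=edge(lambda t,r:(t,r,.018),np.arange(.534,.612,.004),np.arange(-.135,-.09,.0005))
l=edge(lambda t,r:(r,t,.018),np.arange(-.11,-.04,.004),np.arange(.50,.56,.0005))
print("back",(b*1000).round(0).tolist());print("left",(l*1000).round(0).tolist())
```

```text
back [[534.0, -115.0], [538.0, -115.0], [542.0, -115.0], [546.0, -115.0], [550.0, -114.0], [554.0, -115.0], [558.0, -114.0], [562.0, -114.0], [566.0, -114.0], [574.0, -114.0], [578.0, -122.0], [582.0, -122.0], [586.0, -118.0], [590.0, -112.0], [594.0, -112.0], [598.0, -112.0], [602.0, -112.0], [606.0, -112.0], [610.0, -113.0]]
left [[528.0, -110.0], [528.0, -106.0], [528.0, -102.0], [527.0, -98.0], [527.0, -94.0], [527.0, -90.0], [527.0, -86.0], [531.0, -82.0], [533.0, -78.0], [546.0, -74.0], [527.0, -70.0], [526.0, -66.0], [526.0, -62.0], [524.0, -58.0], [525.0, -54.0], [524.0, -50.0], [524.0, -46.0], [523.0, -42.0]]
```

Tile flush and square. Handing in.

```bash
python3 -c "
from workcell import manip
print(manip.sign_off())"
```

```text
the job is handed in; nothing more can be done
None
```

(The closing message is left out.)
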